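# Lid on the sample tin, mallet at the ready

## Task

Close the small open blue tin: set the loose yellow lid on it so that it sits fully home and level, and let go of it. Then draw the mallet up out of its slanting holder and finish while holding it still about a hand's breadth above the lid, handle level, one face of the head straight down over the middle of the lid, ready to knock it tight but touching nothing. Leave the other things on the bench where they stand and keep the tin upright.

Things in the scene. Friction and masses are not known exactly. Their poses are not given: they have to be found in the camera images.
- tin: Small open tin with a blue band, loose, standing on the bench; 54 mm outside, 46 mm inside diameter, 85 mm high, about 0.4 kg. Origin: centre of its underside; z up.
- tin_rim (a point): Centre of the tin's mouth, 85 mm above its underside.
- lid: Loose round yellow lid, white disc on top, lying right way up on the bench, 0.06 kg: a flange 62 mm across and 8 mm thick on top of a plug 40 mm across and 10 mm deep that goes into the tin. Origin: centre of the plug's underside (the flange spans 10 to 18 mm above it); z up. Seated, the flange overhangs the tin by 4 mm all round.
- lid_flange (a point): Centre of the underside of the lid's flange, 10 mm above the lid's origin; meets point tin_rim when seated (the plug has 3 mm play all round).
- holder: Fixed grey mallet holder, base plate 220 x 110 x 12 mm. A square sleeve (60 mm deep, closed below, inside 30 mm wide, 23 mm high) slants up at 45 degrees along the holder's +x; a thin post with a 12 mm wide rubber saddle bears the handle from below, 65 mm from the red band towards the head. Origin: centre of the plate's underside; z up.
- holder_mouth (a point): Centre of the sleeve's upper mouth, 77 to 79 mm above the bench.
- mallet: Mallet, about 0.26 kg: wooden handle 270 mm long, 24 wide (its y), 20 thick (its z); black rubber head, a cylinder 44 mm across, 76 long along z, over the handle's end. Origin: handle's centre line at the red band, 110 mm from the head's axis, 160 from the butt. x runs along the handle to the head. Centre of mass 47 mm from the origin towards the head.
- mallet_head (a point): Centre of the mallet's head; its faces lie 38 mm either way along the mallet's z. In the holder the mallet's x rises at 45 degrees along the holder's +x heading, y is level, z points up and back; the red band's centre is 148 mm above the bench, straight above the holder's centre line 30 mm ahead of its origin.
- mallet_butt (a point): Lower end of the mallet's handle, 60 mm deep in the sleeve at the start. The handle lies on the sleeve's floor and the saddle with 3 mm play above and on each flank, and comes out along the mallet's own x.
- pot: Bystander, loose: small open terracotta pot, 72 mm wide, 70 mm high. Origin: centre of its underside.
- spray: Bystander, loose: spray can with orange band, 64 mm wide, 190 mm high. Origin: centre of its underside.
- bigtin: Bystander, loose: large shut white tin, 100 mm wide, 110 mm high. Origin: centre of its underside.
- mug: Bystander, loose: blue mug, 76 mm wide plus handle, 90 mm high. Origin: centre of its underside.
- glue: Bystander, loose: white glue bottle with red cap, 52 mm wide, 130 mm high. Origin: centre of its underside.
- driver: Bystander, loose: screwdriver lying on the bench. Origin: middle of the tool.
Mind the look-alikes: they are no part of the job. Leave any orange look-alike of the holder alone.

How it is judged:
By the outcome, as a careful person would: the job done as asked, in the order asked, and still so for the second after the job is handed in, while the arm keeps its last pose, push and grip.
It also fails if it takes over 61 s, if anything falls off the work surface, if the arm or the gripper's body presses on something with over 40 N, if the wrist force passes 120 N, or if a joint passes its speed limit or range.

## Robot

A 6-joint arm with a two-finger parallel gripper is mounted at the origin on the work surface. World frame = base frame: x ahead of the robot, y to its left, z up, the work surface at z = 0. Lengths are in m, angles in rad, forces in N, time in s.
With the tool pointing down it reaches from about 0.275 to 0.75 m from the base axis. Payload 10.2 kg.
Tool frame: the origin (TCP) lies at the very end of the fingers, on their centre line; the grasp point (between the pads) lies 19 mm behind it; z points along the fingers, y is the direction in which the jaws open and shut (so a half turn about z gives the same grasp; the last joint's range is limited). The gripper opens to 88 mm and grips with 3 to 60 N. Pads are 18 mm wide; open, the fingers measure 123 mm over their backs; the gripper's body (75 mm by 187 mm) begins 45 mm behind the grasp point.
Start: joints at [0.907, 0.313, 1.498, -0, 1.331, -0.223], TCP at [0.224, 0.475, 0.239] pointing down, gripper open.
Joint ranges: [-2.94, 2.94], [-0.97, 2.17], [0.19, 2.56], [-1.23, 4.37], [0.02, 3.11], [-2.88, 2.88]. Speed limits (rad/s): [2.39, 2.39, 3.01, 3.14, 3.14, 3.14].

## Interface

Orientations are given as a unit quaternion [w, x, y, z].
In Python, from bench import sensors, imaging, workorder, nets gives the robot as it stands. The module is installed in compiled form; this text tells all that it offers.
- The arm moves only by the shell command python3 -m handwheel 'ROWS' [OPENING]. ROWS is JSON, a list that holds one entry, the list of rows, each a list of 6 numbers: the shift along the tool's x, y, z scaled (see below), then the turn, a rotation vector about the tool's x, y, z scaled (see below). A call has 1 to 20 rows; each row is the pose to reach, as a shift and turn from the pose commanded when the call began, along the tool's axes at that moment; what a row does not reach only later rows make up. The controller multiplies each number of a shift by 100 mm and each number of a turn by pi/2 rad. A row lasts 1/10 s, in which the tool goes at most 50 mm and 8.59 degrees, less where a joint would pass 70% of its speed; a pose out of reach is approached as far as the arm can. A call with a number of a shift or a turn outside -1 to 1 is refused whole. A call with a gripper value outside its range is refused whole. OPENING is the finger opening in mm, from 0 to 88.1, set as the call begins (- or left out, the last holds). The fingers move at their own pace and stop on an object; the grip force is fixed at half the most. Time passes only in rows, so rows that repeat a pose let the fingers close. It gives the time, the measured TCP pose, the force and the opening at its end, in the units of the state.
- sensors.sense(): the state, without advancing time (a new reading comes with each control period).
- imaging.get_image(name): name is "side" or "top"; returns (picture, depth): 384x512x3 uint8, red, green, blue; 384x512 float32, m along the optical axis (not along the pixel's ray), 0 where there is no reading.
- imaging.get_calibration(name): a dict with "vfov" (degrees; the focal length in pixels is half the picture's height over the tangent of half this angle, whatever the lens; pixels are square), "cx", "cy" (the principal point, pixels), "k1" (the pictures are not rectified: a ray, as slopes to the right and down, at radius r is drawn at 1 + k1 r^2 times it, then the intrinsics apply), "rvec" (rotation vector, rad) and "tvec" (3), from world to camera coordinates, as OpenCV has them. Camera axes: x right, y down, z forward; pixel columns grow to the right and rows downward; lengths in m; the calibration is good to about 2 mm. A picture is of the moment at which its call begins. get_calibration takes no time and is no camera call.
- workorder.close_job(): hands the job in, once; it reports no verdict.
Trained networks look in the newest picture that a camera, given by its name, has taken for a name from the list of things; names that differ only in an ending like _2 or _b are one class to them, and where a whole thing is asked for, a point or a joint stands for the part that bears it (a point fixed in the world has none). Each returns a list of dicts, best first, with "score" (0 to 1); they miss things now and then, are a little off and sometimes report something else, mostly with a low value. They report only what shows in the picture. A call takes as long as a camera call. They do not tell look-alikes from the thing itself.
- nets.search_frame(camera, query): "position" ([column, row] in pixels, amid what is visible of it).
- nets.pinpoint(camera, query): "position" ([column, row] in pixels: a listed point, or the origin of a listed thing).
The state is a dict: "time_s": time; "joint_positions": joint angles; "joint_velocities": joint speeds; "joint_torque": joint torques, N m; "eef_pos": TCP position; "tcp_rot": TCP orientation; "ft_force": force on the tool from outside, world axes, zero at the start; "ft_torque": the same for the moment, N m; "gripper_width": finger opening in m.
Only numpy, scipy, OpenCV 4.12 (cv2) and the standard library are available. Lean on these libraries where they do the work, as an engineer would, in place of code of your own. Each camera call takes 0.05 s, during which the arm holds its last target.

## Working session

There is one attempt and no reset: what is moved stays moved. The work goes in short steps, Python scripts to look and compute and a shell command to move; the robot and the scene stay as the last step left them, time stands still between calls to the robot, and variables do not carry over. Pictures are saved under pics/ and viewed, and the job is handed in when it is done.

```bash
ls; mkdir -p pics
cat > h.py <<'E'
import numpy as np, cv2
from bench import sensors, imaging, workorder, nets
from scipy.spatial.transform import Rotation as R
def shot(name,fn=None):
    im,d=imaging.get_image(name)
    if fn: cv2.imwrite('pics/'+fn,im[:,:,::-1])
    return im,d
def cal(name):
    c=imaging.get_calibration(name); f=192/np.tan(np.radians(c['vfov'])/2)
    return c,f,R.from_rotvec(np.array(c['rvec']).ravel()).as_matrix(),np.array(c['tvec']).ravel()
def ray(name,px):
    c,f,Rm,t=cal(name)
    a=np.array([(px[0]-c['cx'])/f,(px[1]-c['cy'])/f]); s=a.copy()
    for _ in range(30): s=a/(1+c['k1']*(s@s))
    return -Rm.T@t, Rm.T@np.array([s[0],s[1],1.])
def atz(name,px,z):
    o,d=ray(name,px); return o+d*(z-o[2])/d[2]
def atd(name,px,dep):
    o,d=ray(name,px); return o+d*dep
def proj(name,p):
    c,f,Rm,t=cal(name); q=Rm@np.asarray(p)+t; s=q[:2]/q[2]
    s=s*(1+c['k1']*(s@s)); return s*f+[c['cx'],c['cy']]
def cloud(name,d):
    c,f,Rm,t=cal(name); v,u=np.mgrid[:384,:512]
    a=np.stack([(u-c['cx'])/f,(v-c['cy'])/f],-1); s=a.copy()
    for _ in range(30): s=a/(1+c['k1']*(s**2).sum(-1,keepdims=True))
    q=np.concatenate([s,np.ones(s.shape[:2]+(1,))],-1)*d[...,None]
    P=(q-t)@Rm; P[d<=0]=np.nan; return P
def st():
    s=sensors.sense(); return s
E
python3 - <<'E'
from h import *
for n in ('side','top'):
    im,d=shot(n,n+'0.png'); np.save(n+'0.npy',d); np.save(n+'0i.npy',im)
    o,_=ray(n,(256,192)); print(n,o,cal(n)[0])
    for q in ['tin','lid','holder','mallet','tin_rim','lid_flange','mallet_head','holder_mouth','mallet_butt']:
        r=nets.pinpoint(n,q); print(q,[(np.round(x['position'],1).tolist(),round(x['score'],2)) for x in r[:4]])
s=st(); print(s)
E
```

```text
pics
side [ 0.06661027 -1.08685088  0.97540207] {'vfov': 50.8905486529384, 'cx': 257.79176353193924, 'cy': 187.33254875842908, 'k1': -0.13404991444589084, 'rvec': array([ 2.1246351 , -0.46292353,  0.22235432]), 'tvec': array([-0.48731009,  0.27338123,  1.35088214])}
tin [([312.7, 285.6], 0.84)]
lid [([270.2, 253.7], 0.54)]
holder [([311.7, 211.7], 0.67), ([244.7, 199.5], 0.65), ([185.0, 206.4], 0.62), ([315.1, 263.4], 0.62)]
mallet []
tin_rim [([314.0, 266.4], 0.75)]
lid_flange [([274.0, 251.6], 0.54), ([282.8, 183.1], 0.34)]
mallet_head [([228.5, 138.3], 0.83), ([310.6, 212.6], 0.33)]
holder_mouth [([246.5, 187.7], 0.77), ([184.7, 195.8], 0.58)]
mallet_butt [([250.6, 235.9], 0.67)]
top [0.33585464 0.01449633 1.57590357] {'vfov': 42.43456807303079, 'cx': 264.6425998922574, 'cy': 191.28416721583096, 'k1': -0.01109339470962383, 'rvec': array([ 2.18321883, -2.11791898,  0.18301192]), 'tvec': array([-0.0272884 ,  0.56997573,  1.50693847])}
tin [([368.5, 196.6], 0.83)]
lid [([313.4, 214.9], 0.75), ([185.6, 187.7], 0.35)]
holder [([177.5, 269.2], 0.71), ([199.8, 194.0], 0.59), ([402.4, 176
[... 274 characters left out ...]
ositions': array([ 9.06594713e-01,  3.12898826e-01,  1.49773566e+00,  1.47425165e-05,
        1.33098511e+00, -2.23412969e-01]), 'joint_velocities': array([-6.96949050e-04, -6.19056561e-05, -5.09205048e-04, -7.85563438e-04,
       -1.21442588e-03,  3.11362675e-03]), 'joint_torque': array([ 3.88549151e-04, -4.02120280e+01, -2.52418470e+01,  6.94603915e-02,
        3.19567183e-02, -1.26104115e-05]), 'eef_pos': array([0.22400474, 0.47480918, 0.23870734]), 'tcp_rot': array([-1.22503830e-05,  2.18616133e-01,  9.75810938e-01, -9.09056909e-06]), 'ft_force': array([ 0.30879682, -0.35630983, -0.37373206]), 'ft_torque': array([0.00742306, 0.00170632, 0.06603929]), 'gripper_width': 0.08803847165189063}
```

View pics/side0.png

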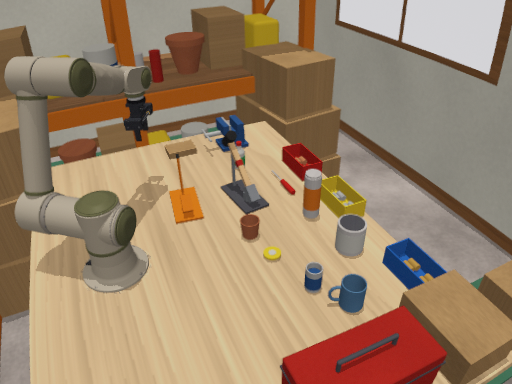

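View pics/top0.png

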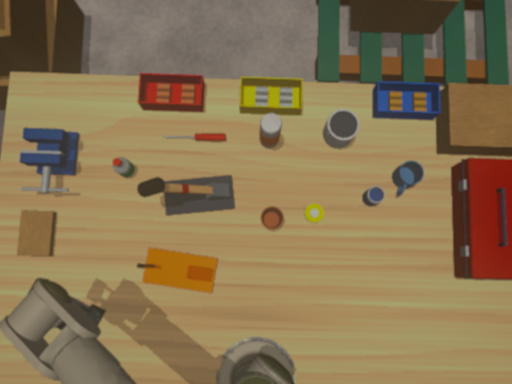

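Side view: the tin is at about (314,278), the yellow lid at (272,254), and the grey holder with the mallet at (244,195), head at (230,135). Top view: tin (374,197), lid (315,213), grey holder (200,194), mallet head (151,187). The orange holder at (180,270) is the decoy.

Run:
```python
from h import *
np.set_printoptions(precision=4,suppress=True)
im=np.load('top0i.npy'); d=np.load('top0.npy'); P=cloud('top',d)
ims=np.load('side0i.npy'); ds=np.load('side0.npy'); S=cloud('side',ds)
def info(P,box,zlo,zhi,lab):
    u0,v0,u1,v1=box; Q=P[v0:v1,u0:u1].reshape(-1,3); Q=Q[(Q[:,2]>zlo)&(Q[:,2]<zhi)]
    print(lab,len(Q),'med',np.median(Q,0),'min',Q.min(0),'max',Q.max(0),'mid',(Q.min(0)+Q.max(0))/2)
print('bench z top',np.nanmedian(P[320:340,350:420,2]),'side',np.nanmedian(S[300:320,150:200,2]))
def circ(P,box,zlo,zhi,lab):
    u0,v0,u1,v1=box; Q=P[v0:v1,u0:u1].reshape(-1,3); Q=Q[(Q[:,2]>zlo)&(Q[:,2]<zhi)]
    (c,r)=cv2.minEnclosingCircle((Q[:,:2]*1000).astype(np.float32)); print(lab,'circ',c,r,'mean',Q.mean(0)*1000,len(Q))
for X,n,b1,b2 in ((P,'top',(360,183,388,211),(300,198,330,228)),(S,'side',(300,260,328,295),(255,240,290,265))):
    circ(X,b1,.07,.10,n+' tin rim'); circ(X,b2,.012,.03,n+' lid')
# yellow mask centroid
for i,n in ((im,'top'),(ims,'side')):
    hsv=cv2.cvtColor(i,cv2.COLOR_RGB2HSV); m=((hsv[...,0]>24)&(hsv[...,0]<34)&(hsv[...,1]>200)&(hsv[...,2]>150)).astype(np.uint8)
    b=(300,198,330,228) if n=='top' else (255,240,290,265)
    mm=np.zeros_like(m); mm[b[1]:b[3],b[0]:b[2]]=m[b[1]:b[3],b[0]:b[2]]
    cs,_=cv2.findContours(mm,cv2.RETR_EXTERNAL,cv2.CHAIN_APPROX_NONE); c=max(cs,key=len)
    (x,y),r=cv2.minEnclosingCircle(c); print(n,'lid px',x,y,r,atz(n,(x,y),.016),cv2.contourArea(c))
# holder plate and mallet
for X,n,b in ((P,'top',(130,165,245,220)),(S,'side',(215,120,275,215))):
    u0,v0,u1,v1=b; I=(im if n=='top' else ims)[v0:v1,u0:u1].reshape(-1,3); Q=X[v0:v1,u0:u1].reshape(-1,3)
    k=(Q[:,2]>.008)&(Q[:,2]<.018)&(I.max(1)<110); r=cv2.minAreaRect((Q[k,:2]*1000).astype(np.float32)); print(n,'plate',k.sum(),r)
    k=(Q[:,2]>.2); print(n,'head', k.sum(),Q[k].mean(0),Q[k].min(0),Q[k].max(0))
    k=(Q[:,2]>.07)&(I[:,0]>I[:,2].astype(int)+40); print('handle',k.sum(),Q[k].mean(0)); c=Q[k]-Q[k].mean(0); print(np.linalg.svd(c)[2][0])
big=lambda i,b,k:cv2.resize(i[b[1]:b[3],b[0]:b[2]],None,fx=k,fy=k,interpolation=cv2.INTER_CUBIC)
cv2.imwrite('pics/z1.png',big(im,(130,160,250,225),6)[:,:,::-1]); cv2.imwrite('pics/z2.png',big(ims,(200,115,290,215),6)[:,:,::-1])
```

```text
bench z top -0.00034983653508822743 side -0.0003330117108104791
top tin rim circ (565.8842163085938, -350.1383972167969) 27.81075096130371 mean [ 565.7418 -349.1937   81.8394] 111
top lid circ (510.5653076171875, -168.64242553710938) 30.74932289123535 mean [ 510.1185 -168.8803   17.9646] 273
side tin rim circ (566.3838500976562, -353.51519775390625) 29.291118621826172 mean [ 565.1279 -354.5935   79.6946] 159
side lid circ (507.3028259277344, -172.5662841796875) 31.8939151763916 mean [ 508.2305 -173.9975   16.6998] 188
top lid px 314.0 212.5416717529297 8.876662254333496 [ 0.5115 -0.1692  0.016 ] 219.5
side lid px 272.0 253.0 8.062357902526855 [ 0.5098 -0.1738  0.016 ] 24.5
top plate 1223 ((561.391357421875, 254.36578369140625), (342.4112854003906, 143.68003845214844), 85.2142333984375)
top head 425 [0.5419 0.302  0.2418] [0.5192 0.2637 0.2002] [0.5685 0.3478 0.2694]
handle 454 [0.5539 0.2253 0.1536]
[-0.1026  0.7375  0.6675]
side plate 572 ((599.7567749023438, 376.0250549316406), (609.8626708984375, 172.9293212890625), 76.77568054199219)
side head 187 [0.5387 0.2853 0.2334] [0.5185 0.2619 0.2   ] [0.5672 0.3419 0.268 ]
handle 345 [0.5567 0.2351 0.1452]
[-0.2003 -0.9541 -0.2226]
```

View pics/z1.png

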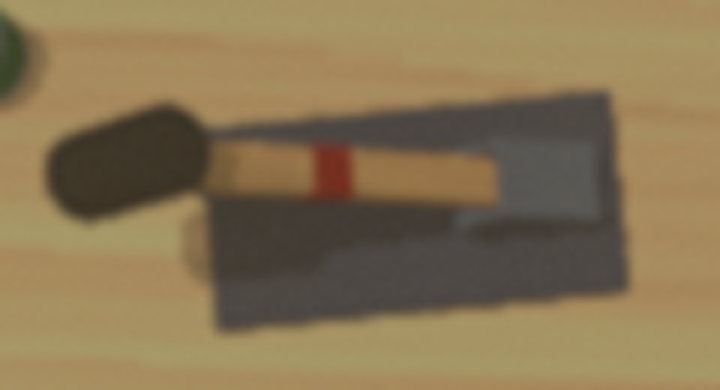

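View pics/z2.png

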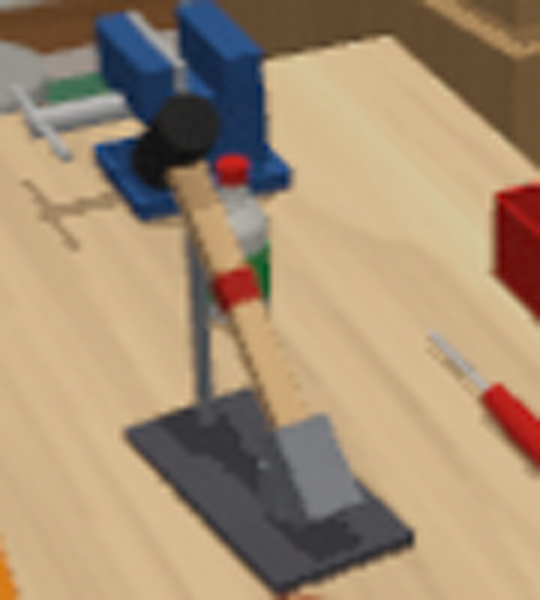

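Run:
```python
from h import *
np.set_printoptions(precision=4,suppress=True)
im=np.load('top0i.npy'); P=cloud('top',np.load('top0.npy')); ims=np.load('side0i.npy'); S=cloud('side',np.load('side0.npy'))
for X,I,n,b in ((P,im,'top',(130,165,245,220)),(S,ims,'side',(215,120,275,215))):
    u0,v0,u1,v1=b; I=I[v0:v1,u0:u1].reshape(-1,3).astype(int); Q=X[v0:v1,u0:u1].reshape(-1,3)
    k=(Q[:,2]>.009)&(Q[:,2]<.015)&(np.ptp(I,axis=1)<30)&(Q[:,1]<.29)&(Q[:,1]>.08)&(abs(Q[:,0]-.55)<.08)
    print(n,k.sum(),cv2.minAreaRect((Q[k,:2]*1000).astype(np.float32)))
    k=(Q[:,2]>.06)&(Q[:,2]<.22)&(I[:,0]-I[:,2]>40)&(abs(Q[:,0]-.555)<.05)&(Q[:,1]<.3)&(Q[:,1]>.12)
    q=Q[k]; m=np.median(q,0); 
    for _ in range(3):
        c=q-q.mean(0); dd=np.linalg.svd(c)[2][0]; r=np.linalg.norm(c-np.outer(c@dd,dd),axis=1); q=q[r<.018]
    print('handle',len(q),q.mean(0),dd*np.sign(dd[2]),'heading',np.degrees(np.arctan2(*(dd*np.sign(dd[2]))[[1,0]])))
    # red band
    k=(I[:,0]>140)&(I[:,1]<60)&(I[:,2]<60)&(Q[:,2]>.1)&(Q[:,1]<.3); print('band',k.sum(),Q[k].mean(0) if k.any() else 0)
```

```text
top 807 ((558.6043090820312, 193.29115295410156), (106.36972045898438, 202.7180633544922), 7.184199333190918)
handle 410 [0.5553 0.2154 0.1459] [-0.098   0.7018  0.7056] heading 97.9464546862071
band 0 0
side 413 ((555.6764526367188, 190.26364135742188), (110.66475677490234, 211.74009704589844), 7.704576015472412)
handle 300 [0.5518 0.2185 0.1489] [-0.0882  0.6974  0.7112] heading 97.2067288414628
band 24 [0.5543 0.2211 0.1546]
```

```bash
python3 -m handwheel '[[[0,0,-0.6,0,0,0.719],[0,0,-0.6,0,0,0.719],[0,0,-0.6,0,0,0.719],[0,0,-0.6,0,0,0.719],[0,0,-0.6,0,0,0.719],[0,0,-0.6,0,0,0.719],[0,0,-0.6,0,0,0.719],[0,0,-0.6,0,0,0.719],[0,0,-0.6,0,0,0.719]]]' 88
python3 - <<'E'
from h import *
s=st(); print(s['joint_positions'],s['eef_pos'],R.from_quat(np.roll(s['tcp_rot'],-1)).as_matrix().round(4))
import json; open('kin.jsonl','a').write(json.dumps([s[k].tolist() for k in('joint_positions','eef_pos','tcp_rot')])+'\n')
E
```

```text
time_s: 1.9
eef_pos: [0.224, 0.4748, 0.2987]
tcp_rot: [0.0, 0.707, 0.707, -0.0]
ft_force: [0.5, -0.6, -0.7]
gripper_width: 0.0879
[ 9.06566036e-01  2.76999536e-01  1.38973873e+00 -1.17415820e-05
  1.47494999e+00  9.06595130e-01] [0.22401485 0.47478781 0.29869619] [[ 0.e+00  1.e+00 -0.e+00]
 [ 1.e+00 -0.e+00 -1.e-04]
 [-1.e-04 -0.e+00 -1.e+00]]
```

```bash
cat > rec.py <<'E'
from h import *
import json
s=st(); open('kin.jsonl','a').write(json.dumps([s[k].tolist() for k in('joint_positions','eef_pos','tcp_rot')])+'\n')
np.set_printoptions(precision=4,suppress=True)
print('t',s['time_s'],s['joint_positions'],s['eef_pos'],s['tcp_rot'],'F',s['ft_force'],'w',s['gripper_width'])
E
m='python3 -m handwheel'
python3 -m handwheel '[[[-0.45,0.2,0,0,0,0],[-0.95,0.42,0,0,0,0],[-0.95,0.42,0,0,0,0]]]' >/dev/null; python3 rec.py
python3 -m handwheel '[[[-0.45,0.2,0,0,0,0],[-0.95,0.42,0,0,0,0],[-0.95,0.42,0,0,0,0]]]' >/dev/null; python3 rec.py
python3 -m handwheel '[[[-0.45,0.2,0,0,0,0],[-0.95,0.42,0,0,0,0],[-0.95,0.42,0,0,0,0]]]' >/dev/null; python3 rec.py
python3 -m handwheel '[[[-0.45,0.2,0,0,0,0],[-0.95,0.42,0,0,0,0],[-0.95,0.42,0,0,0,0]]]' >/dev/null; python3 rec.py
python3 -m handwheel '[[[-0.45,0.2,0,0,0,0],[-0.95,0.42,0,0,0,0],[-0.95,0.42,0,0,0,0]]]' >/dev/null; python3 rec.py
python3 -m handwheel '[[[-0.45,0.2,0.4,0,0,0],[-0.95,0.42,0.8,0,0,0],[-0.95,0.42,0.9,0,0,0],[-0.95,0.42,0.9,0,0,0]]]' >/dev/null; python3 rec.py
```

```text
t 2.2 [ 0.6997  0.1326  1.5665 -0.0009  1.4425  0.7004] [0.2674 0.3769 0.2989] [ 0.0004  0.7073  0.7069 -0.    ] F [ 0.0626 -0.2502 -0.514 ] w 0.08750388918101822
t 2.5 [ 0.4579  0.0318  1.6767 -0.0008  1.4327  0.46  ] [0.3096 0.2821 0.2989] [0.0004 0.7078 0.7064 0.0001] F [ 0.0419  0.3487 -0.1656] w 0.0878778613321266
t 2.8 [ 0.1932 -0.0165  1.7257 -0.0006  1.432   0.1959] [0.3518 0.1872 0.2988] [ 0.0004  0.708   0.7062 -0.    ] F [ 0.901  -0.0956 -0.0641] w 0.08779158324139161
t 3.1 [-0.0607 -0.0019  1.7118 -0.0004  1.4316 -0.0585] [0.3938 0.0925 0.2986] [ 0.0001  0.7079  0.7063 -0.0001] F [ 0.1289  0.6198 -0.3878] w 0.0879481383533361
t 3.4 [-0.2747  0.0721  1.6356 -0.0002  1.4342 -0.2735] [ 0.4358 -0.002   0.2983] [-0.0001  0.7075  0.7067 -0.0002] F [ 0.9693  0.4257 -0.283 ] w 0.08819212460223924
t 3.8 [-0.4381  0.2591  1.6601  0.0003  1.2289 -0.4386] [ 0.476  -0.0945  0.2053] [-0.0031  0.707   0.7072 -0.001 ] F [0.2342 0.1087 0.0044] w 0.08805989876098583
```

```bash
python3 -m handwheel '[[[-0.4,0.17,0.4,0,0,0],[-0.765,0.34,0.8,0,0,0],[-0.765,0.34,1,0,0,0],[-0.765,0.34,1,0,0,0],[-0.765,0.34,1,0,0,0]]]' >/dev/null; python3 rec.py
python3 - <<'E'
from h import *
im,d=shot('top','t1.png'); im2,d2=shot('side','s1.png')
a=cv2.resize(im[170:250,270:350],None,fx=5,fy=5); b=cv2.resize(im2[190:270,230:310],None,fx=5,fy=5)
cv2.imwrite('pics/c1.png',np.hstack([a,b])[:,:,::-1])
E
```

```text
t 4.3 [-0.5384  0.4764  1.62    0.0005  1.0445 -0.5411] [ 0.511  -0.1696  0.1103] [0.0003 0.7062 0.708  0.0003] F [-0.0728 -0.6675  0.0049] w 0.08791437902809414
```

View pics/c1.png

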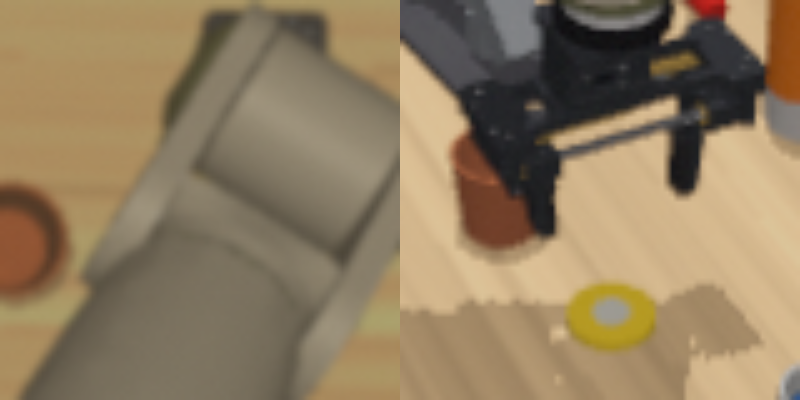

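Run:
```python
from h import *
print(proj('side',[.511+.0525,-.1696,.1103]),proj('side',[.511-.0525,-.1696,.1103]),proj('side',[.510,-.171,.018]),proj('side',[.510,-.169,.018]))
im,d=imaging.get_image('side')
b=(215,185,315,270); c=cv2.resize(im[b[1]:b[3],b[0]:b[2]],None,fx=7,fy=7,interpolation=cv2.INTER_CUBIC)
for s in(-1,1):
    p=proj('side',[.511+s*.0525,-.1696,.1103]); cv2.circle(c,tuple(int(v) for v in ((p-[215,185]+.5)*7)),3,(255,0,0),-1)
p=proj('side',[.510,-.171,.018]);cv2.circle(c,tuple(int(v) for v in ((p-[215,185]+.5)*7)),3,(255,0,0),-1)
cv2.imwrite('pics/c2.png',c[:,:,::-1])
S=cloud('side',d); q=S[185:245,215:315].reshape(-1,3); k=(q[:,2]>.112)&(q[:,2]<.15)&(abs(q[:,1]+.17)<.03); q=q[k]
for s in(-1,1):
    r=q[(q[:,0]-.511)*s>.03]; print(len(r),r.mean(0),r.min(0),r.max(0))
```

```text
[286.04969766 226.78838181] [257.34491866 235.62030444] [271.70535456 252.03746795] [271.45309101 251.67414864]
52 [ 0.45562428 -0.17794655  0.13301573] [ 0.44929783 -0.1861867   0.11385624] [ 0.46421627 -0.16225464  0.14960168]
59 [ 0.55937978 -0.17664971  0.13016283] [ 0.55357355 -0.18470674  0.11200824] [ 0.56915319 -0.16075454  0.14971881]
```

View pics/c2.png

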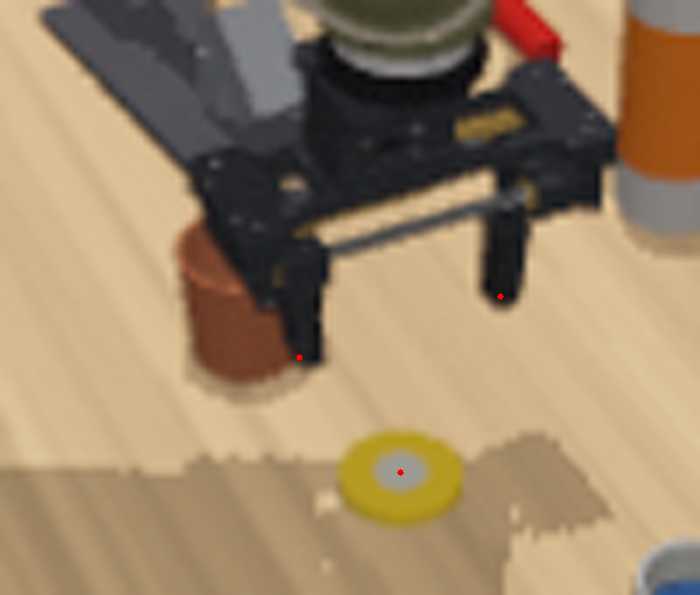

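```bash
python3 -m handwheel '[[[0,0,0.4,0,0,0],[0,0,0.7,0,0,0],[0,0,0.9,0,0,0],[0,0,0.98,0,0,0],[0,0,1,0,0,0],[0,0,1,0,0,0]]]' >/dev/null; python3 rec.py
```

```text
t 5.05 [-0.5414  0.6323  1.6809  0.      0.8264 -0.5423] [ 0.5111 -0.1716  0.01  ] [0.0009 0.7068 0.7074 0.0002] F [-0.4579 -0.4637  0.3024] w 0.08813110127639875
```

```bash
python3 -m handwheel '[[[0.02,0,0.05,0,0,0],[0.02,0,0.05,0,0,0],[0.02,0,0.05,0,0,0]]]' >/dev/null; python3 rec.py
python3 -m handwheel '[[[0,0,0,0,0,0],[0,0,0,0,0,0],[0,0,0,0,0,0],[0,0,0,0,0,0],[0,0,0,0,0,0],[0,0,0,0,0,0],[0,0,0,0,0,0],[0,0,0,0,0,0]]]' 40 >/dev/null; python3 rec.py
```

```text
t 5.35 [-0.5384  0.6414  1.6853  0.      0.8145 -0.5392] [ 0.5105 -0.1695  0.0041] [0.0002 0.7068 0.7074 0.0001] F [0.0531 0.6502 0.4561] w 0.08817221873534953
t 6.15 [-0.5387  0.6419  1.6854 -0.      0.8142 -0.5392] [ 0.5104 -0.1696  0.0038] [0.0001 0.7069 0.7073 0.    ] F [-0.4443 -0.9427  0.432 ] w 0.06112535849687813
```

```bash
python3 -m handwheel '[[[0,0,-0.2,0,0,0],[0,0,-0.5,0,0,0],[0,0,-0.8,0,0,0],[0,0,-1,0,0,0],[0,0,-1,0,0,0]]]' >/dev/null; python3 rec.py
python3 -m handwheel '[[[-0.25,0.1,-0.2,0,0,0],[-0.55,0.2,-0.4,0,0,0],[-0.8,0.28,-0.4,0,0,0],[-0.9,0.28,-0.4,0,0,0],[-0.9,0.28,-0.4,0,0,0]]]' >/dev/null; python3 rec.py
python3 - <<'E'
from h import *
im2,d2=shot('side','s3.png'); im,d=shot('top','t3.png')
a=cv2.resize(im[150:250,300:400],None,fx=4,fy=4); b=cv2.resize(im2[190:290,240:340],None,fx=4,fy=4)
cv2.imwrite('pics/c3.png',np.hstack([a,b])[:,:,::-1])
E
```

```text
t 6.65 [-0.5385  0.4814  1.6252  0.      1.0302 -0.5392] [ 0.5114 -0.1701  0.1059] [0.0023 0.7069 0.7073 0.0006] F [ 0.7177 -0.3306 -0.7592] w 0.060706097102824215
t 7.15 [-0.6461  0.557   1.3953 -0.      1.1923 -0.6454] [ 0.5377 -0.2598  0.1418] [-0.0014  0.7074  0.7069 -0.0002] F [ 0.1229  0.2759 -0.7725] w 0.06083734784226195
```

View pics/c3.png

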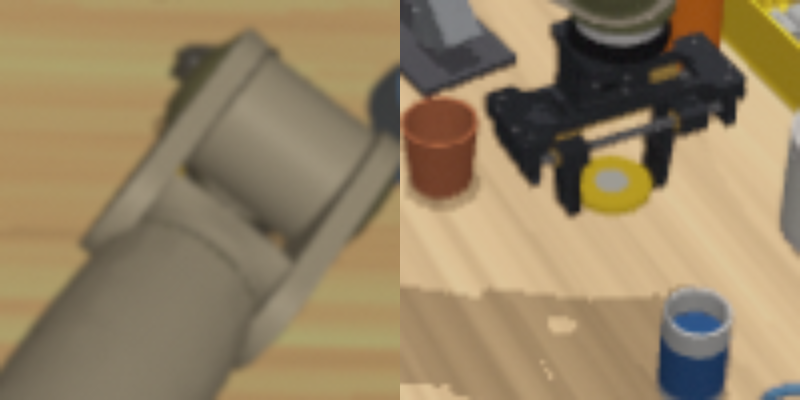

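```bash
python3 -m handwheel '[[[-0.25,0.1,0,0,0,0],[-0.55,0.2,0,0,0,0],[-0.8,0.285,0.05,0,0,0],[-0.895,0.285,0.1,0,0,0],[-0.895,0.285,0.1,0,0,0],[-0.895,0.285,0.1,0,0,0]]]' >/dev/null; python3 rec.py
python3 - <<'E'
from h import *
im2,d2=shot('side','s4.png'); s=st()
b=(270,210,360,300); c=cv2.resize(im2[b[1]:b[3],b[0]:b[2]],None,fx=6,fy=6,interpolation=cv2.INTER_CUBIC)
cv2.imwrite('pics/c4.png',c[:,:,::-1])
S=cloud('side',d2)
hsv=cv2.cvtColor(im2,cv2.COLOR_RGB2HSV)
m=(hsv[...,0]>22)&(hsv[...,0]<34)&(hsv[...,1]>190)&(hsv[...,2]>100); m[:,:290]=0; m[:220]=0; m[290:]=0;m[:,345:]=0
q=S[m]; q=q[(q[:,2]>.12)&(q[:,2]<.18)]; print('lid yellow',len(q),q.mean(0),q.min(0),q.max(0))
v,u=np.nonzero(m); print('px',u.min(),u.max(),v.min(),v.max())
W=S[245:290,295:335].reshape(-1,3); W=W[(W[:,2]>.079)&(W[:,2]<.1)&(abs(W[:,1]+.35)<.04)]; print('rim',len(W),W.mean(0),W.min(0),W.max(0))
E
```

```text
t 7.85 [-0.726   0.7095  1.1563  0.0003  1.277  -0.7274] [ 0.5668 -0.3475  0.1335] [-0.0006  0.7066  0.7076  0.0001] F [ 0.6884  0.3443 -0.3628] w 0.060995444301500466
lid yellow 148 [ 0.56677043 -0.35790805  0.14784497] [ 0.53771072 -0.38032445  0.14105601] [ 0.5982137  -0.32237115  0.15326994]
px 308 325 246 260
rim 85 [ 0.56584373 -0.3549432   0.08365742] [ 0.53995782 -0.37938076  0.07927137] [ 0.59337275 -0.32497896  0.08861789]
```

View pics/c4.png

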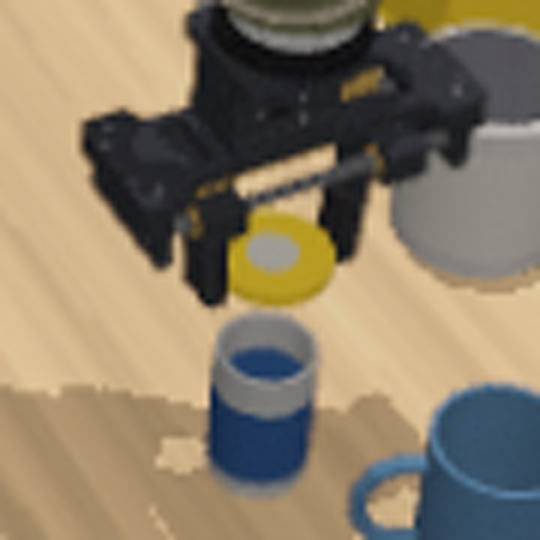

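Run:
```python
from h import *
np.set_printoptions(precision=4,suppress=True)
im=cv2.imread('pics/s4.png')
b=(290,235,340,300)
c=cv2.resize(im[b[1]:b[3],b[0]:b[2]],None,fx=9,fy=9,interpolation=cv2.INTER_CUBIC); c2=c.copy()
def draw(x,y,z,r,col):
    t=np.linspace(0,2*np.pi,90); pts=[((proj('side',[x+r*np.cos(a),y+r*np.sin(a),z])-[b[0],b[1]]+.5)*9) for a in t]
    cv2.polylines(c2,[np.int32(pts)],True,col,1)
L=(.567-.0035,-.3495-.004); T=L
draw(*L,.1475,.031,(0,0,255)); draw(*L,.1395,.031,(0,0,255))
draw(*T,.085,.027,(0,255,0)); draw(*T,.085,.023,(0,255,0)); draw(*T,0,.027,(0,255,0))
cv2.imwrite('pics/c5.png',np.hstack([c,c2]) if False else c2)
```

```text
(no output)
```

View pics/c5.png

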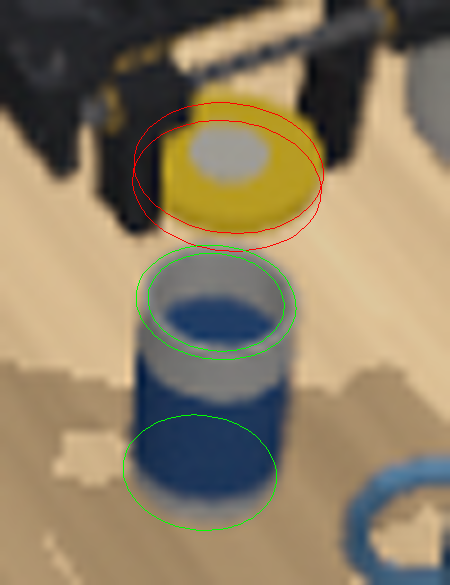

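```bash
python3 - <<'E'
from h import *
from scipy.optimize import minimize
np.set_printoptions(precision=4,suppress=True)
def cyl(x,y,z0,z1,r):
    t=np.linspace(0,2*np.pi,60,endpoint=False)
    return [[x+r*np.cos(a),y+r*np.sin(a),z] for a in t for z in (z0,z1)]
K=8
def hull(parts,b):
    m=np.zeros(((b[3]-b[1])*K,(b[2]-b[0])*K),np.uint8)
    for p in parts:
        h=cv2.convexHull(np.float32([(proj('side',q)-[b[0],b[1]]+.5)*K for q in p])); cv2.fillConvexPoly(m,np.int32(h),1)
    return m
ims=np.load('side0i.npy'); im4=cv2.imread('pics/s4.png')[:,:,::-1]
# tin from both pictures (blue + grey) : not wood
def fit(im,b,f,x0,mask,valid):
    M=cv2.resize(mask.astype(np.uint8)*255,None,fx=K,fy=K,interpolation=cv2.INTER_CUBIC)>127
    V=cv2.resize(valid.astype(np.uint8),None,fx=K,fy=K,interpolation=cv2.INTER_NEAREST)>0
    c=lambda p:((hull(f(p),b)>0)^M)[V].sum()
    r=minimize(c,x0,method='Nelder-Mead',options=dict(initial_simplex=[x0]+[np.array(x0)+np.eye(len(x0))[i]*.006 for i in range(len(x0))],xatol=2e-5)); return r.x,r.fun/K/K,M.sum()/K/K
for n,im in(('0',ims),('4',im4)):
    b=(295,255 if n=='0' else 262,335,298); I=im[b[1]:b[3],b[0]:b[2]].astype(int)
    wood=(I[...,0]-I[...,2]>28); m=~wood
    k=cv2.connectedComponents(m.astype(np.uint8),connectivity=4)[1]; m=k==k[20,18]
    cv2.imwrite(f'pics/m{n}.png',cv2.resize(m.astype(np.uint8)*255,None,fx=8,fy=8))
    v=np.ones_like(m); v[:,34:]=0
    print('tin',n,fit(im,b,lambda p:[cyl(p[0],p[1],0,.085,.027)],[.566,-.352],m,v))
# lid initial
b=(255,238,290,266); I=ims[b[1]:b[3],b[0]:b[2]]; hsv=cv2.cvtColor(np.ascontiguousarray(I),cv2.COLOR_RGB2HSV)
def lm(h,I): 
    y=(h[...,0]>22)&(h[...,0]<34)&(h[...,1]>190); w=(np.ptp(I.astype(int),axis=2)<30)&(I.min(2)>90); return y|w
m=lm(hsv,I); cv2.imwrite('pics/m5.png',cv2.resize(m.astype(np.uint8)*255,None,fx=8,fy=8))
print('lid0',fit(ims,b,lambda p:[cyl(p[0],p[1],.010,.018,.031)],[.508,-.172],m,np.ones_like(m)))
b=(307,240,330,263); I=im4[b[1]:b[3],b[0]:b[2]]; hsv=cv2.cvtColor(np.ascontiguousarray(I),cv2.COLOR_RGB2HSV)
m=lm(hsv,I); cv2.imwrite('pics/m6.png',cv2.resize(m.astype(np.uint8)*255,None,fx=8,fy=8))
v=np.zeros_like(m); v[6:,3:18]=1
s=np.array([.01])
print('lid4',fit(im4,b,lambda p:[cyl(p[0],p[1],.1395,.1475,.031)],[.566,-.350],m,v))
E
cd pics; python3 -c "
import cv2,numpy as np
a=[cv2.imread(f'm{i}.png') for i in '0456']; W=max(i.shape[1] for i in a); print([i.shape for i in a])
cv2.imwrite('mm.png',np.hstack([cv2.copyMakeBorder(i,0,400-i.shape[0],0,8,cv2.BORDER_CONSTANT,value=(0,0,255)) for i in a])[:, :])
x=cv2.imread('mm.png');cv2.imwrite('mm.png',cv2.resize(x,None,fx=.7,fy=.7))"
```

```text
Traceback (most recent call last):
  File "h.py", line 21, in proj
    c,f,Rm,t=cal(name); q=Rm@np.asarray(p)+t; s=q[:2]/q[2]
             ~~~^^^^^^
  File "h.py", line 9, in cal
    c=imaging.get_calibration(name); f=192/np.tan(np.radians(c['vfov'])/2)
ValueError: time passes only in moves, steps and waits
[ WARN:0@0.019] global loadsave.cpp:275 findDecoder imread_('m4.png'): can't open/read file: check file path/integrity
[ WARN:0@0.020] global loadsave.cpp:275 findDecoder imread_('m5.png'): can't open/read file: check file path/integrity
[ WARN:0@0.020] global loadsave.cpp:275 findDecoder imread_('m6.png'): can't open/read file: check file path/integrity
Traceback (most recent call last):
AttributeError: 'NoneType' object has no attribute 'shape'
```

Cache the calibration.

```bash
sed -i 's/^def cal(name):/import functools\n@functools.lru_cache(None)\ndef cal(name):/' h.py
cat > fit.py <<'E'
from h import *
from scipy.optimize import minimize
np.set_printoptions(precision=4,suppress=True)
def cyl(x,y,z0,z1,r):
    t=np.linspace(0,2*np.pi,60,endpoint=False)
    return [[x+r*np.cos(a),y+r*np.sin(a),z] for a in t for z in (z0,z1)]
K=8
def hull(parts,b,cam):
    m=np.zeros(((b[3]-b[1])*K,(b[2]-b[0])*K),np.uint8)
    for p in parts:
        h=cv2.convexHull(np.float32([(proj(cam,q)-[b[0],b[1]]+.5)*K for q in p])); cv2.fillConvexPoly(m,np.int32(h),1)
    return m
def fit(b,f,x0,mask,valid,cam='side'):
    M=cv2.resize(mask.astype(np.uint8)*255,None,fx=K,fy=K,interpolation=cv2.INTER_CUBIC)>127
    V=cv2.resize(valid.astype(np.uint8),None,fx=K,fy=K,interpolation=cv2.INTER_NEAREST)>0
    c=lambda p:((hull(f(p),b,cam)>0)^M)[V].sum()
    r=minimize(c,x0,method='Nelder-Mead',options=dict(initial_simplex=[x0]+[np.array(x0)+np.eye(len(x0))[i]*.006 for i in range(len(x0))],xatol=2e-5)); return r.x,r.fun/K/K,M.sum()/K/K
def lm(I):
    h=cv2.cvtColor(np.ascontiguousarray(I),cv2.COLOR_RGB2HSV)
    y=(h[...,0]>22)&(h[...,0]<34)&(h[...,1]>190); w=(np.ptp(I.astype(int),axis=2)<30)&(I.min(2)>90); return y|w
E
cat > f1.py <<'E'
from fit import *
ims=np.load('side0i.npy'); im4=cv2.imread('pics/s4.png')[:,:,::-1]
for n,im in(('0',ims),('4',im4)):
    b=(295,255 if n=='0' else 262,335,298); I=im[b[1]:b[3],b[0]:b[2]].astype(int)
    wood=(I[...,0]-I[...,2]>28); m=~wood
    k=cv2.connectedComponents(m.astype(np.uint8),connectivity=4)[1]; m=k==k[20,18]
    cv2.imwrite(f'pics/m{n}.png',cv2.resize(m.astype(np.uint8)*255,None,fx=8,fy=8))
    v=np.ones_like(m); v[:,34:]=0
    print('tin',n,fit(b,lambda p:[cyl(p[0],p[1],0,.085,.027)],[.566,-.352],m,v))
b=(255,238,290,266); I=ims[b[1]:b[3],b[0]:b[2]]
m=lm(I); cv2.imwrite('pics/m5.png',cv2.resize(m.astype(np.uint8)*255,None,fx=8,fy=8))
print('lid0',fit(b,lambda p:[cyl(p[0],p[1],.010,.018,.031)],[.508,-.172],m,np.ones_like(m)))
b=(307,240,330,263); I=im4[b[1]:b[3],b[0]:b[2]]
m=lm(I); cv2.imwrite('pics/m6.png',cv2.resize(m.astype(np.uint8)*255,None,fx=8,fy=8))
v=np.zeros_like(m); v[6:,3:18]=1
print('lid4',fit(b,lambda p:[cyl(p[0],p[1],.1395,.1475,.031)],[.566,-.350],m,v))
a=[cv2.imread(f'pics/m{i}.png') for i in '0456']
x=np.hstack([cv2.copyMakeBorder(i,0,400-i.shape[0],0,8,cv2.BORDER_CONSTANT,value=(0,0,255)) for i in a]);cv2.imwrite('pics/mm.png',cv2.resize(x,None,fx=.7,fy=.7))
E
python3 f1.py
```

```text
tin 0 (array([ 0.5659, -0.3517]), np.float64(28.34375), np.float64(483.6875))
tin 4 (array([ 0.5668, -0.3507]), np.float64(32.296875), np.float64(479.046875))
lid0 (array([ 0.5111, -0.169 ]), np.float64(72.46875), np.float64(136.796875))
lid4 (array([ 0.5669, -0.3449]), np.float64(52.09375), np.float64(182.203125))
```

View pics/mm.png

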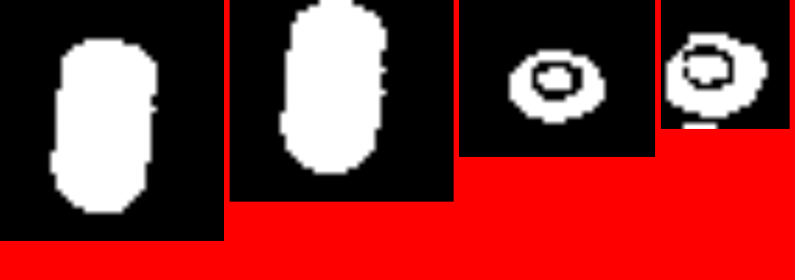

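```bash
cat > f2.py <<'E'
from fit import *
ims=np.load('side0i.npy'); im4=cv2.imread('pics/s4.png')[:,:,::-1]
def ym(I,v):
    h=cv2.cvtColor(np.ascontiguousarray(I),cv2.COLOR_RGB2HSV)
    y=(h[...,0]>20)&(h[...,0]<36)&(h[...,1]>165)&v
    cs,_=cv2.findContours(y.astype(np.uint8),cv2.RETR_EXTERNAL,cv2.CHAIN_APPROX_NONE); c=max(cs,key=cv2.contourArea)
    m=np.zeros(y.shape,np.uint8); cv2.drawContours(m,[c],-1,1,-1); return m>0
b=(255,238,290,266); I=ims[b[1]:b[3],b[0]:b[2]]
m=ym(I,np.ones(I.shape[:2],bool)); a=m
print('lid0',fit(b,lambda p:[cyl(p[0],p[1],.010,.018,.031)],[.508,-.172],m,np.ones_like(m)))
b=(307,240,330,265); I=im4[b[1]:b[3],b[0]:b[2]]
m=ym(I,np.ones(I.shape[:2],bool))
v=np.zeros_like(m); v[7:,3:18]=1
print('lid4',fit(b,lambda p:[cyl(p[0],p[1],.1395,.1475,.031)],[.566,-.350],m,v))
cv2.imwrite('pics/mn.png',np.hstack([cv2.resize(x.astype(np.uint8)*255,(300,300),interpolation=0) for x in(a,m)]))
E
python3 f2.py
```

```text
lid0 (array([ 0.5107, -0.1694]), np.float64(24.9375), np.float64(184.625))
lid4 (array([ 0.5666, -0.3459]), np.float64(6.921875), np.float64(220.6875))
```

View pics/mn.png

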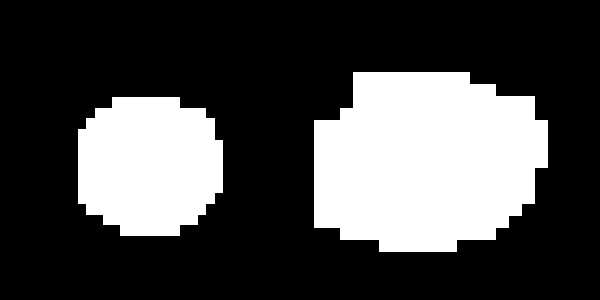

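```bash
python3 rec.py
python3 - <<'E'
from fit import *
# tin from top pic 0
im=np.load('top0i.npy'); b=(355,178,395,216); I=im[b[1]:b[3],b[0]:b[2]].astype(int)
m=(I[...,2]-I[...,0]>5)|((np.ptp(I,axis=2)<40)&(I.min(2)>100)); 
cs,_=cv2.findContours(m.astype(np.uint8),0,1); c=max(cs,key=cv2.contourArea); mm=np.zeros(m.shape,np.uint8); cv2.drawContours(mm,[c],-1,1,-1)
cv2.imwrite('pics/mt.png',np.hstack([cv2.resize(mm*255,(380,360),interpolation=0),cv2.resize(np.uint8(I),(380,360))[:,:,0]]))
print(fit(b,lambda p:[cyl(p[0],p[1],0,.085,.027)],[.566,-.350],mm>0,np.ones_like(mm),'top'))
b=(295,195,335,232); I=im[b[1]:b[3],b[0]:b[2]]
h=cv2.cvtColor(np.ascontiguousarray(I),cv2.COLOR_RGB2HSV); y=(h[...,0]>20)&(h[...,0]<36)&(h[...,1]>200)
cs,_=cv2.findContours(y.astype(np.uint8),0,1); c=max(cs,key=cv2.contourArea); mm=np.zeros(y.shape,np.uint8); cv2.drawContours(mm,[c],-1,1,-1)
print(fit(b,lambda p:[cyl(p[0],p[1],.01,.018,.031)],[.510,-.170],mm>0,np.ones_like(mm),'top'))
E
```

```text
t 7.9 [-0.7258  0.7091  1.156   0.0002  1.2771 -0.7275] [ 0.567  -0.3475  0.1339] [-0.0003  0.7065  0.7077  0.0001] F [0.3933 0.4929 0.241 ] w 0.06111273176264548
(array([ 0.5676, -0.3519]), np.float64(122.4375), np.float64(237.625))
(array([ 0.5112, -0.1691]), np.float64(61.890625), np.float64(244.640625))
```

View pics/mt.png

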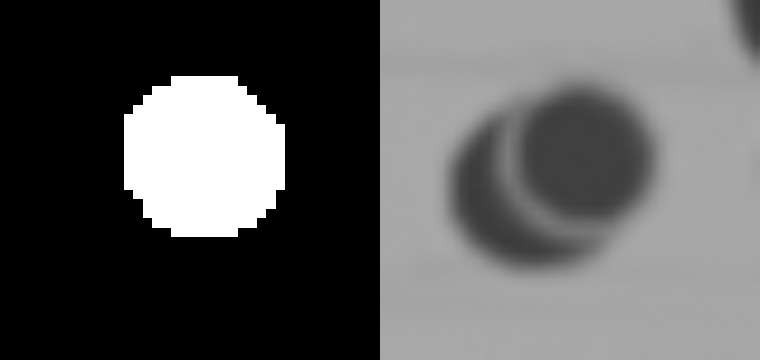

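```bash
python3 -m handwheel '[[[-0.031,-0.008,0.1,0,0,0],[-0.031,-0.008,0.25,0,0,0],[-0.031,-0.008,0.35,0,0,0],[-0.031,-0.008,0.4,0,0,0],[-0.031,-0.008,0.4,0,0,0],[-0.031,-0.008,0.4,0,0,0]]]' >/dev/null; python3 rec.py
python3 - <<'E'
from h import *
im2,d2=shot('side','s6.png')
b=(285,235,345,305); c=cv2.resize(im2[b[1]:b[3],b[0]:b[2]],None,fx=8,fy=8,interpolation=cv2.INTER_CUBIC)
cv2.imwrite('pics/c6.png',c[:,:,::-1])
E
```

```text
t 8.5 [-0.7316  0.7525  1.1877  0.      1.201  -0.7322] [ 0.5663 -0.3522  0.0939] [0.0002 0.7069 0.7073 0.    ] F [ 1.0648 -0.3567  0.1509] w 0.06104559684273332
```

View pics/c6.png

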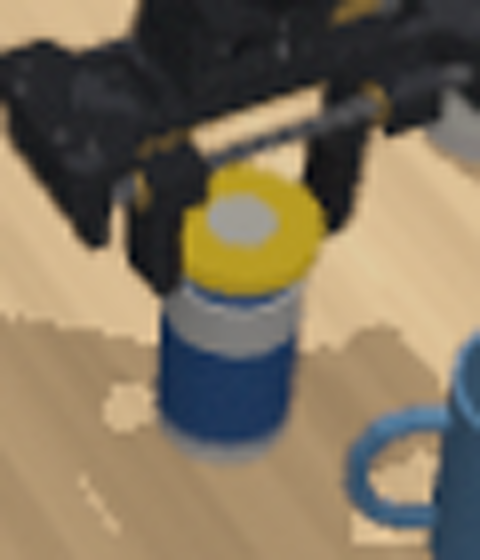

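```bash
python3 -m handwheel '[[[0,0,0.02,0,0,0],[0,0,0.04,0,0,0],[0,0,0.06,0,0,0],[0,0,0.06,0,0,0]]]' >/dev/null; python3 rec.py;python3 -m handwheel '[[[0,0,0.02,0,0,0],[0,0,0.03,0,0,0],[0,0,0.03,0,0,0]]]' >/dev/null; python3 rec.py
```

```text
t 8.95 [-0.7317  0.7594  1.1933 -0.      1.1894 -0.7322] [ 0.5661 -0.352   0.0874] [-0.0003  0.7069  0.7073 -0.    ] F [ 0.0717  0.6393 -0.2501] w 0.06033163845822372
t 9.25 [-0.7317  0.7626  1.1955  0.      1.1838 -0.7322] [ 0.5661 -0.3521  0.0845] [-0.0001  0.7069  0.7073 -0.    ] F [ 0.4191  0.19   -0.533 ] w 0.061239008371581534
```

```bash
python3 -m handwheel '[[[0,0,0.02,0,0,0],[0,0,0.04,0,0,0],[0,0,0.04,0,0,0]]]' >/dev/null; python3 rec.py;python3 -m handwheel '[[[0,0,0.01,0,0,0],[0,0,0.015,0,0,0],[0,0,0.015,0,0,0]]]' >/dev/null; python3 rec.py
```

```text
t 9.55 [-0.7316  0.7672  1.1988  0.      1.1762 -0.7322] [ 0.5661 -0.3519  0.0803] [-0.0003  0.7069  0.7073 -0.    ] F [ 0.0468 -0.6627 -1.4292] w 0.060952683119538706
t 9.85 [-0.7316  0.7686  1.1996 -0.      1.1735 -0.7322] [ 0.5662 -0.3521  0.0792] [-0.      0.7069  0.7073 -0.    ] F [ 0.3951 -1.2357 -1.5426] w 0.060759605570930984
```

```bash
python3 -m handwheel '[[[0,0,0.01,0,0,0],[0,0,0.01,0,0,0]]]' >/dev/null; python3 rec.py;python3 -m handwheel '[[[0,0,0.01,0,0,0],[0,0,0.01,0,0,0]]]' >/dev/null; python3 rec.py
```

```text
t 10.05 [-0.7316  0.769   1.1999 -0.0001  1.1722 -0.7322] [ 0.5663 -0.3522  0.0788] [ 0.0003  0.7069  0.7073 -0.    ] F [-0.3257  0.8168  4.119 ] w 0.06110293912267979
t 10.25 [-0.7316  0.7691  1.2    -0.0003  1.1714 -0.7322] [ 0.5664 -0.3523  0.0787] [ 0.0006  0.7068  0.7074 -0.0001] F [-3.5753  2.8682  9.9571] w 0.06087526931350481
```

```bash
python3 -m handwheel '[[[0,0,-0.015,0,0,0],[0,0,-0.015,0,0,0]]]' >/dev/null; python3 rec.py;python3 -m handwheel '[[[0,0,0,0,0,0],[0,0,0,0,0,0],[0,0,0,0,0,0],[0,0,0,0,0,0],[0,0,0,0,0,0],[0,0,0,0,0,0],[0,0,0,0,0,0]]]' 88 >/dev/null; python3 rec.py
python3 -m handwheel '[[[0,0,-0.2,0,0,0],[0,0,-0.5,0,0,0],[0,0,-0.9,0,0,0],[0,0,-1,0,0,0]]]'>/dev/null; python3 rec.py
python3 -m handwheel '[[[0.4,-0.2,-0.4,0,0,0],[0.8,-0.4,-0.6,0,0,0],[1,-0.6,-0.8,0,0,0],[1,-0.6,-0.8,0,0,0]]]'>/dev/null; python3 rec.py
python3 - <<'E'
from h import *
im2,d2=shot('side','s7.png')
b=(285,215,345,305); c=cv2.resize(im2[b[1]:b[3],b[0]:b[2]],None,fx=6,fy=6,interpolation=cv2.INTER_CUBIC)
cv2.imwrite('pics/c7.png',c[:,:,::-1])
E
```

```text
t 10.45 [-0.7316  0.769   1.1999  0.0001  1.1724 -0.7323] [ 0.5663 -0.3521  0.0788] [0.0002 0.7069 0.7073 0.    ] F [-0.4959  0.4868  3.084 ] w 0.061253646210704685
t 11.15 [-0.7316  0.7691  1.1999  0.      1.1726 -0.7322] [ 0.5662 -0.3521  0.0787] [0.     0.7069 0.7073 0.    ] F [ 0.063   0.1321 -0.287 ] w 0.08818973140924646
t 11.55 [-0.7316  0.6718  1.0892  0.      1.3735 -0.7322] [ 0.5673 -0.3529  0.1835] [0.0036 0.7069 0.7073 0.0002] F [ 0.5211 -0.2321  0.8205] w 0.08807256943667197
t 11.95 [-0.667   0.3816  1.3403  0.0002  1.4147 -0.6696] [ 0.5055 -0.2499  0.2624] [0.0025 0.7062 0.708  0.0004] F [-1.0277 -0.0379  0.2519] w 0.087951211730877
```

View pics/c7.png

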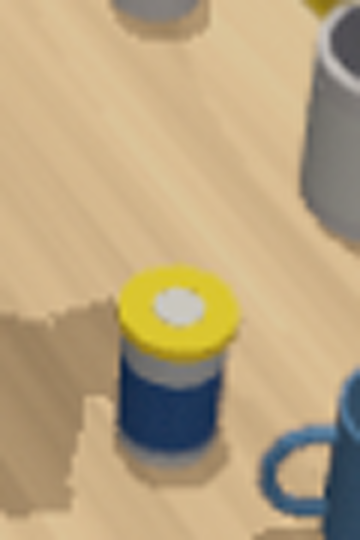

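```bash
cat > kin.py <<'E'
import json,numpy as np
from scipy.optimize import least_squares
from scipy.spatial.transform import Rotation as R
D=[json.loads(l) for l in open('kin.jsonl')]; J=np.array([d[0] for d in D]); Pm=np.array([d[1] for d in D]); Qm=np.array([d[2] for d in D])
def fk(q,p):
    a1,b,d1,L2,o3,L4,L6,o6=p
    Ry=lambda a:R.from_euler('y',a); Rz=lambda a:R.from_euler('z',a)
    R1=Rz(q[0]);R2=R1*Ry(q[1]);R3=R2*Ry(q[2]);R4=R3*Rz(SG4*q[3]);R5=R4*Ry(q[4]);R6=R5*Rz(q[5])
    P=R1.apply([a1,b,d1])+R2.apply([0,0,L2])+R3.apply([o3,0,L4])+R5.apply([o6,0,L6])
    return P,R6
SG4=1
def pr(p): return np.concatenate([fk(q,p)[0]-x for q,x in zip(J,Pm)]+[ .001*(np.array(p)-[0,.116,.2,.4,0,.4,.25,0])])
r=least_squares(pr,[0,.116,.2,.4,0,.4,.25,0]); p=r.x
if __name__=='__main__':
    np.set_printoptions(precision=4,suppress=True)
    print(p, np.abs(pr(p)[:-8]).max())
    P,R6=fk(J[-1],p); print(R6.as_matrix()); print(R.from_quat(np.roll(Qm[-1],-1)).as_matrix())
E
python3 kin.py
```

```text
[0.     0.1163 0.2013 0.4389 0.039  0.3975 0.2479 0.    ] 3.741966436709987e-08
[[-1.     -0.0026  0.0041]
 [-0.0026  1.     -0.003 ]
 [-0.0041 -0.003  -1.    ]]
[[-0.0026  1.      0.0041]
 [ 1.      0.0026 -0.003 ]
 [-0.003   0.0041 -1.    ]]
```

```bash
cat > f3.py <<'E'
from fit import *
ims={'top':np.load('top0i.npy'),'side':np.load('side0i.npy')}
B={'top':(175,178,198,200),'side':(230,152,250,174)}
masks={}
for n in B:
    b=B[n]; I=ims[n][b[1]:b[3],b[0]:b[2]].astype(int)
    m=(I[...,0]-I[...,1]>65)&(I[...,1]<95)&(I[...,0]-I[...,2]>50)
    k=cv2.connectedComponents(m.astype(np.uint8))[1]; l=np.bincount(k[k>0]).argmax(); m=k==l
    v,u=np.nonzero(m); print(n,m.sum(),u.mean()+b[0],v.mean()+b[1]); masks[n]=m
cv2.imwrite('pics/mb.png',np.hstack([cv2.resize(masks[n].astype(np.uint8)*255,(300,300),interpolation=0) for n in B]+[cv2.resize(ims[n][B[n][1]:B[n][3],B[n][0]:B[n][2]],(300,300))[:,:,0] for n in []]))
def axes(th,el=45):
    h=np.array([np.cos(th),np.sin(th),0]);e=np.radians(el); x=h*np.cos(e)+[0,0,np.sin(e)]; z=-h*np.sin(e)+[0,0,np.cos(e)]; return x,np.cross(z,x),z
def box(o,th,w,el=45):
    x,y,z=axes(th,el); return [o+a*w/2*x+b_*.012*y+c*.010*z for a in(-1,1) for b_ in(-1,1) for c in(-1,1)]
Ms={n:cv2.resize(masks[n].astype(np.uint8)*255,None,fx=K,fy=K,interpolation=cv2.INTER_CUBIC)>127 for n in B}
def run(names,th):
    c=lambda p:sum(((hull([box(np.array([p[0],p[1],.148]),th,p[2])],B[n],n)>0)^Ms[n]).sum() for n in names)
    x0=np.array([.554,.221,.015]); r=minimize(c,x0,method='Nelder-Mead',options=dict(initial_simplex=[x0]+[x0+np.eye(3)[i]*[.008,.008,.006] for i in range(3)],xatol=2e-5)); return r.x,r.fun/64
if __name__=='__main__':
    for nm in (['top'],['side'],['top','side']): print(nm,run(nm,np.radians(97.5)),sum(Ms[n].sum() for n in nm)/64)
E
python3 f3.py
```

```text
top 19 185.42105263157896 188.10526315789474
side 33 238.96969696969697 162.42424242424244
['top'] (array([0.5592, 0.223 , 0.0001]), np.float64(16.875)) 18.671875
['side'] (array([0.5568, 0.2313, 0.0164]), np.float64(7.9375)) 32.6875
['top', 'side'] (array([0.5571, 0.2225, 0.    ]), np.float64(44.0)) 51.359375
```

View pics/mb.png

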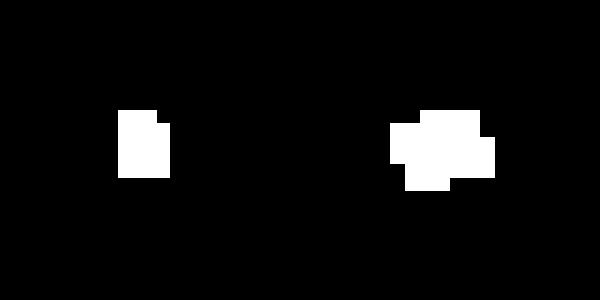

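```bash
sed -i "s/m=(I\[...,0\]-I\[...,1\]>65).*/m=(I[...,1]<0.6*I[...,0])\&(I[...,0]>70)/" f3.py; python3 f3.py
python3 - <<'E'
from h import *
im=np.load('top0i.npy'); print(im[183:195,180:192,0]); print(im[183:195,180:192,1])
print(atz('top',(185.4,188.6),.155), proj('top',[.5568,.2313,.148]),proj('top',[.554,.221,.148]))
E
```

```text
top 52 185.07692307692307 188.25
side 44 238.61363636363637 162.38636363636363
['top'] (array([0.5568, 0.2233, 0.006 ]), np.float64(9.65625)) 51.84375
['side'] (array([0.5556, 0.2318, 0.0204]), np.float64(6.046875)) 43.859375
['top', 'side'] (array([0.5564, 0.2248, 0.0097]), np.float64(35.59375)) 95.703125
[[ 90  89  89  88  86  86  86  84  84  83  80  79]
 [118 114 109 106 103 102 101 102 106 106 103  98]
 [142 135 124 115 114 114 115 117 125 133 132 127]
 [151 144 129 118 117 117 117 120 131 143 146 146]
 [152 145 130 119 116 118 117 119 129 144 151 151]
 [149 143 129 118 116 117 116 118 128 145 152 152]
 [144 140 128 118 116 117 116 117 127 143 152 153]
 [140 138 127 119 117 115 116 116 124 139 147 149]
 [129 128 121 114 112 112 113 113 118 129 137 140]
 [106 105 103 101 100 100  99 102 106 112 118 120]
 [ 83  82  81  80  81  81  82  84  87  90  92  92]
 [ 69  69  69  68  69  68  70  70  70  71  71  72]]
[[ 77  73  68  66  66  67  67  66  70  74  73  73]
 [ 92  83  68  59  58  57  59  62  75  85  87  84]
 [109  97  74  53  49  50  52  59  80 101 104 101]
 [116 106  79  54  48  48  48  56  81 106 113 113]
 [117 108  81  55  47  49  46  53  77 104 115 117]
 [116 107  81  54  47  48  46  52  76 105 116 118]
 [112 105  80  54  48  48  47  51  74 104 117 118]
 [108 102  79  57  49  46  47  49  72 100 113 115]
 [ 99  91  72  54  47  48  48  48  67  93 106 110]
 [ 79  71  59  51  49  48  49  53  64  81  91  94]
 [ 61  57  53  52  52  53  54  57  63  69  74  74]
 [ 58  57  58  58  58  56  60  60  61  62  62  61]]
[0.55400138 0.22181371 0.155     ] [182.5237708  187.92436642] [186.01086792 188.98440118]
```

```bash
cat > f4.py <<'E'
import f3; from f3 import *
def faces(o,th,w,n):
    x,y,z=axes(th); cam=ray(n,(256,192))[0]-o; out=[]
    for nrm,hw,a,ha in((y,.012,z,.010),(z,.010,y,.012)):
        s=np.sign(nrm@cam); c=o+s*hw*nrm; out.append([c+i*w/2*x+j*ha*a for i in(-1,1) for j in(-1,1)])
    return out
def run(names,th,x0=np.array([.554,.226,.022])):
    def c(p): return sum(((hull(faces(np.array([p[0],p[1],.148]),th,p[2],n),B[n],n)>0)^Ms[n]).sum() for n in names)
    r=minimize(c,x0,method='Nelder-Mead',options=dict(initial_simplex=[x0]+[x0+np.eye(3)[i]*[.008,.008,.006] for i in range(3)],xatol=2e-5)); return r.x,r.fun/64
for nm in (['top'],['side'],['top','side']): print(nm,run(nm,np.radians(97.5)))
E
python3 f4.py
```

```text
top 52 185.07692307692307 188.25
side 44 238.61363636363637 162.38636363636363
['top'] (array([0.5562, 0.2291, 0.0205]), np.float64(10.5))
['side'] (array([0.5553, 0.2291, 0.0234]), np.float64(6.390625))
['top', 'side'] (array([0.5562, 0.2292, 0.0214]), np.float64(19.0625))
```

```bash
cat > ik.py <<'E'
from kin import fk,p,np,R
from scipy.optimize import least_squares
lo=np.array([-2.94,-.97,.19,-1.23,.02,-2.88]); hi=np.array([2.94,2.17,2.56,4.37,3.11,2.88])
def T(q):
    P,R6=fk(q,p); return P,R6*R.from_euler('z',90,degrees=True)
def ik(P,Rt,q0=None,n=30):
    best=None; rng=np.random.default_rng(0)
    for i in range(n):
        s=q0 if (q0 is not None and i==0) else rng.uniform(lo,hi)
        f=lambda q:np.concatenate([(T(q)[0]-P)*5,(Rt.inv()*T(q)[1]).as_rotvec()])
        r=least_squares(f,np.clip(s,lo+1e-3,hi-1e-3),bounds=(lo,hi))
        if q0 is not None and i==0 and r.cost<1e-8: return r.x,r.cost
        if best is None or r.cost<best[1]-1e-10: best=(r.x,r.cost)
    return best
def axes(th,el):
    h=np.array([np.cos(th),np.sin(th),0]);e=np.radians(el); x=h*np.cos(e)+[0,0,np.sin(e)]; z=-h*np.sin(e)+[0,0,np.cos(e)]; return x,np.cross(z,x),z
def tool(o,th,el,g=.038,flip=1):
    x,y,z=axes(th,el); X=flip*x; Z=-z; Y=np.cross(Z,X)
    return o+g*x-.019*z, R.from_matrix(np.column_stack([X,Y,Z]))
E
cat > a.py <<'E'
from ik import *
np.set_printoptions(precision=4,suppress=True)
o=np.array([.556,.2292,.148]); th=np.radians(97.5)
x,y,z=axes(th,45)
for fl in(1,-1):
    for nm,off in(('grasp',0*x),('pre',.1*z),('pull',.1*x),('pull+up',.1*x+[0,0,.1])):
        P,Rt=tool(o+off,th,45,flip=fl); print(fl,nm,P,*ik(P,Rt))
E
python3 a.py
```

```text
1 grasp [0.5507 0.2692 0.1614] [-0.0366  0.5872  1.4993  0.8029  1.3221 -0.4843] 3.462652558173144e-28
1 pre [0.56   0.1991 0.2321] [-0.1574  0.5087  1.4241  0.7467  1.5084 -0.4547] 2.137782238269832e-31
1 pull [0.5415 0.3393 0.2321] [ 0.0862  0.5186  1.4082  0.809   1.3523 -0.2867] 1.8927995280869302e-18
1 pull+up [0.5415 0.3393 0.3321] [ 0.0862  0.4415  1.2605  0.7863  1.5096 -0.1244] 1.6195637501484725e-20
-1 grasp [0.5507 0.2692 0.1614] [-0.0366  0.5872  1.4993  0.8029  1.3221  2.6573] 1.4174844390690056e-31
-1 pre [0.56   0.1991 0.2321] [-0.1574  0.5087  1.4241  0.7467  1.5084  2.6869] 2.3832655280815605e-17
-1 pull [0.5415 0.3393 0.2321] [0.0862 0.5186 1.4082 0.809  1.3523 2.8549] 2.3743515318727046e-27
-1 pull+up [0.5415 0.3393 0.3321] [0.0628 0.4271 1.3206 0.8401 1.4811 2.88  ] 0.005805474949745312
```

```bash
python3 -m handwheel '[[[0.45,0,-0.2,0,0,0],[0.95,0,-0.4,0,0,0],[1,0,-0.4,0,0,0]]]' >/dev/null
python3 -m handwheel '[[[0.45,0,0,0,0,0],[0.95,0,0,0,0,0],[1,0,0,0,0,0]]]' >/dev/null
python3 -m handwheel '[[[0.45,0,0,0,0,0],[0.95,0,0,0,0,0],[1,0,0,0,0,0],[1,0,0,0,0,0]]]' >/dev/null; python3 rec.py
cat > b.py <<'E'
from ik import *
from bench import sensors
import sys
np.set_printoptions(precision=4,suppress=True)
def rel(P,Rt):
    s=sensors.sense(); R0=R.from_quat(np.roll(s['tcp_rot'],-1)); d=R0.inv().apply(P-s['eef_pos'])/.1; w=(R0.inv()*Rt).as_rotvec()/(np.pi/2); print('shift',d,'turn',w)
if __name__=='__main__':
    o=np.array([.556,.2292,.148]); th=np.radians(97.5); x,y,z=axes(th,45)
    P,Rt=tool(o+float(sys.argv[1])*z+float(sys.argv[2])*x,th,45); print(P,ik(P,Rt,sensors.sense()['joint_positions'])[0]); rel(P,Rt)
E
python3 b.py .13 0
```

```text
t 13.0 [-0.1367  0.2411  1.4388 -0.0005  1.4633 -0.1385] [0.5065 0.0476 0.2976] [-0.0005  0.7065  0.7078 -0.0007] F [ 0.2117  0.4264 -0.3603] w 0.08798870500499487
[0.5627 0.178  0.2534] [-0.1927  0.493   1.3903  0.7348  1.5674 -0.446 ]
shift [1.3034 0.5655 0.4406] turn [ 0.0312  0.4994 -0.0783]
```

```bash
python3 -m handwheel '[[[0.2,0.15,0,0.005,0.08,-0.012],[0.4,0.3,0,0.01,0.17,-0.025],[0.6,0.4,0,0.015,0.25,-0.04],[0.8,0.5,0,0.02,0.34,-0.052],[0.8,0.565,0,0.025,0.42,-0.066],[0.8,0.565,0,0.031,0.5,-0.078],[0.8,0.565,0,0.031,0.5,-0.078],[0.8,0.565,0,0.031,0.5,-0.078]]]' >/dev/null; python3 rec.py; python3 b.py .07 0
python3 - <<'E'
from h import *
im,_=shot('side','s8.png'); im2,_=shot('top','t8.png')
E
```

```text
t 13.8 [-0.2806  0.4591  1.322   0.7123  1.6954 -0.4392] [0.563  0.1261 0.298 ] [-0.2861  0.611   0.6935  0.2528] F [0.2267 0.5412 0.056 ] w 0.08742795429719173
[0.5572 0.2201 0.2109] [-0.1215  0.5281  1.4526  0.761   1.4507 -0.4634]
shift [0.0516 0.0593 1.2804] turn [ 0.0027  0.0013 -0.0018]
```

View pics/s8.png

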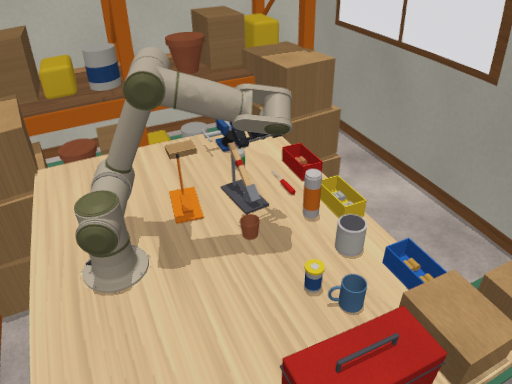

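```bash
python3 -m handwheel '[[[0.02,0.03,0.4,0,0,0],[0.05,0.06,0.8,0,0,0],[0.05,0.06,1,0.003,0.001,-0.002],[0.05,0.06,1,0.003,0.001,-0.002],[0.05,0.06,1,0.003,0.001,-0.002]]]' >/dev/null; python3 rec.py; python3 b.py .04 0
python3 - <<'E'
from h import *
im,_=shot('side','s9.png'); im2,_=shot('top','t9.png')
a=cv2.resize(im[110:200,200:290],None,fx=4.4,fy=4.4,interpolation=cv2.INTER_CUBIC);b=cv2.resize(im2[140:230,140:230],None,fx=4.4,fy=4.4,interpolation=cv2.INTER_CUBIC)
cv2.imwrite('pics/c9.png',np.hstack([a,b])[:,:,::-1])
E
```

```text
t 14.4 [-0.1521  0.5075  1.4247  0.7489  1.5069 -0.4558] [0.5592 0.2023 0.2328] [-0.2878  0.6071  0.6961  0.253 ] F [ 0.2127 -0.5044  0.6325] w 0.08774498244500088
[0.5544 0.2411 0.1897] [-0.0853  0.5512  1.476   0.7775  1.3944 -0.4723]
shift [-0.0286  0.0042  0.5807] turn [-0.0007 -0.0007  0.0032]
```

View pics/c9.png

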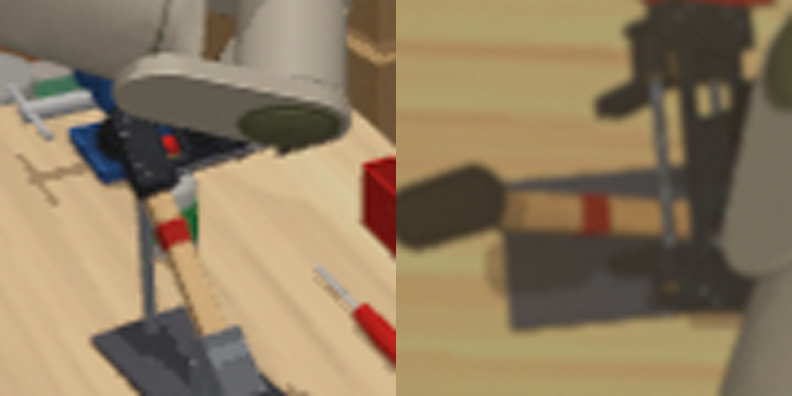

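Run:
```python
from h import *
import cv2
s=st(); Rt=R.from_quat(np.roll(s['tcp_rot'],-1)).as_matrix(); P=s['eef_pos']
im=cv2.imread('pics/t9.png'); c=cv2.resize(im[140:230,140:230],None,fx=6,fy=6,interpolation=cv2.INTER_CUBIC)
def dot(p,col):
    q=proj('top',p); cv2.circle(c,tuple(int(v) for v in (q-140+.5)*6),3,col,-1)
for k in(-.044,-.0615,.044,.0615): dot(P+k*Rt[:,1],(0,255,0))
o=np.array([.556,.2292,.148]); th=np.radians(97.5); h=np.array([np.cos(th),np.sin(th),0]); x=(h+[0,0,1])/2**.5; z=(-h+[0,0,1])/2**.5; y=np.cross(z,x)
for a in(-.06,0,.06):
    for b in(-.012,.012): dot(o+a*x+b*y+.01*z,(255,0,255))
cv2.imwrite('pics/c10.png',c)
```

```text
(no output)
```

View pics/c10.png

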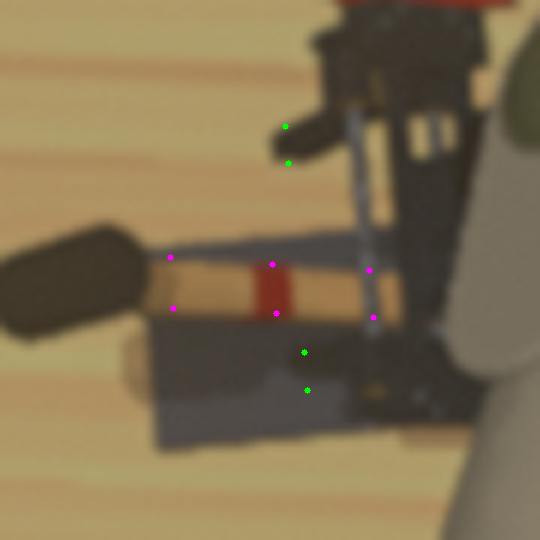

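```bash
sed -i 's/\.556,\.2292/.5545,.2292/' b.py; python3 b.py .04 0;
python3 -m handwheel '[[[-0.02,-0.01,0.2,0,0,0],[-0.02,-0.01,0.4,0,0,0],[-0.02,-0.01,0.58,0,0,0],[-0.02,-0.01,0.58,0,0,0],[-0.02,-0.01,0.58,0,0,0]]]' >/dev/null; python3 rec.py; python3 b.py 0 0
```

```text
[0.5529 0.2411 0.1897] [-0.0856  0.5482  1.481   0.7777  1.3931 -0.4738]
shift [-0.0236 -0.0143  0.5885] turn [ 0.0001 -0.0008  0.0028]
t 15.0 [-0.0865  0.5489  1.4793  0.7788  1.396  -0.4778] [0.5532 0.2409 0.1903] [-0.2882  0.6075  0.6956  0.2533] F [ 0.184  -1.1643 -0.8051] w 0.08812005604437802
[0.5492 0.2692 0.1614] [-0.0367  0.5844  1.5042  0.8032  1.3207 -0.4859]
shift [-0.0029 -0.0024  0.406 ] turn [-0.0004 -0.0013  0.0025]
```

```bash
python3 -m handwheel '[[[0,0,0.1,0,0,0],[0,0,0.2,0,0,0],[0,0,0.3,0,0,0],[0,0,0.36,0,0,0],[0,0,0.4,0,0,0],[0,0,0.4,0,0,0]]]' >/dev/null; python3 rec.py; python3 b.py 0 0
python3 - <<'E'
from h import *
im,_=shot('side','s11.png'); im2,_=shot('top','t11.png')
a=cv2.resize(im[110:200,200:290],None,fx=4.4,fy=4.4,interpolation=cv2.INTER_CUBIC);b=cv2.resize(im2[140:230,140:230],None,fx=4.4,fy=4.4,interpolation=cv2.INTER_CUBIC)
cv2.imwrite('pics/c11.png',np.hstack([a,b])[:,:,::-1])
E
```

```text
t 15.6 [-0.0357  0.5864  1.5043  0.805   1.3223 -0.4903] [0.5486 0.2701 0.1607] [-0.2891  0.6073  0.6955  0.2526] F [-0.3654  0.0564  0.2688] w 0.08802971168655539
[0.5492 0.2692 0.1614] [-0.0367  0.5844  1.5042  0.8032  1.3207 -0.4859]
shift [-0.0021  0.005  -0.0122] turn [-0.0018 -0.0017  0.002 ]
```

View pics/c11.png

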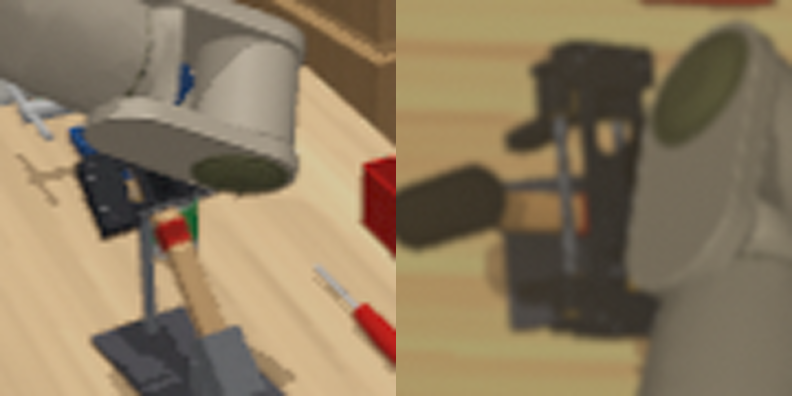

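```bash
python3 -m handwheel '[[[0,0,0,0,0,0],[0,0,0,0,0,0],[0,0,0,0,0,0],[0,0,0,0,0,0],[0,0,0,0,0,0],[0,0,0,0,0,0],[0,0,0,0,0,0],[0,0,0,0,0,0]]]' 32 >/dev/null; python3 rec.py
python3 -m handwheel '[[[0,0,0,0,0,0],[0,0,0,0,0,0],[0,0,0,0,0,0],[0,0,0,0,0,0]]]' 10 >/dev/null; python3 rec.py
```

```text
t 16.5 [-0.0364  0.5859  1.5041  0.8049  1.3225 -0.4902] [0.5489 0.2697 0.1611] [-0.2888  0.6074  0.6955  0.2529] F [ 0.3649  0.5446 -0.1152] w 0.03209411953324453
t 16.9 [-0.0363  0.5859  1.504   0.8049  1.3225 -0.4902] [0.5489 0.2697 0.1611] [-0.2888  0.6074  0.6955  0.2529] F [ 0.0753  0.1003 -0.1652] w 0.023383631837082093
```

```bash
python3 -m handwheel '[[[0.03,0,-0.01,0,0,0],[0.1,0,-0.012,0,0,0],[0.2,0,-0.012,0,0,0],[0.2,0,-0.012,0,0,0]]]' >/dev/null; python3 rec.py
python3 -m handwheel '[[[0.1,0,0,0,0,0],[0.2,0,0,0,0,0],[0.3,0,0,0,0,0],[0.3,0,0,0,0,0]]]' >/dev/null; python3 rec.py
python3 - <<'E'
from h import *
im,_=shot('side','s12.png'); im2,_=shot('top','t12.png')
a=cv2.resize(im[110:200,200:290],None,fx=4.4,fy=4.4,interpolation=cv2.INTER_CUBIC);b=cv2.resize(im2[140:230,120:210],None,fx=4.4,fy=4.4,interpolation=cv2.INTER_CUBIC)
cv2.imwrite('pics/c12.png',np.hstack([a,b])[:,:,::-1])
E
```

```text
t 17.3 [-0.0116  0.5661  1.4889  0.807   1.3306 -0.4509] [0.547  0.2839 0.1773] [-0.2884  0.6068  0.6961  0.2533] F [ 0.8849  0.4634 -3.3632] w 0.023244119054726037
t 17.7 [ 0.0253  0.5433  1.4643  0.8098  1.3394 -0.3924] [0.5442 0.3049 0.1987] [-0.2884  0.6067  0.6961  0.2534] F [-0.3202 -0.4483 -1.8289] w 0.023524234826537246
```

View pics/c12.png

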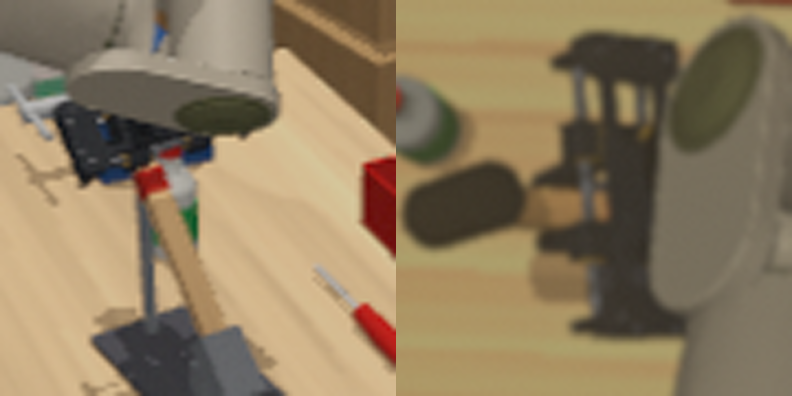

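```bash
python3 -m handwheel '[[[0.15,0,0,0,0,0],[0.3,0,0,0,0,0],[0.5,0,0,0,0,0],[0.6,0,0,0,0,0],[0.6,0,0,0,0,0]]]' >/dev/null; python3 rec.py
python3 -m handwheel '[[[0.15,0,-0.15,0,0,0],[0.35,0,-0.35,0,0,0],[0.6,0,-0.6,0,0,0],[0.6,0,-0.6,0,0,0]]]' >/dev/null; python3 rec.py
python3 - <<'E'
from h import *
im,_=shot('side','s13.png')
E
cat > c.py <<'E'
from b import *
import json
J0=sensors.sense()['joint_positions']
# level at same TCP
th=np.radians(97.5); P0=sensors.sense()['eef_pos']
_,Rt=tool(np.zeros(3),th,0); print('level',ik(P0,Rt,J0)); rel(P0,Rt)
for hd in (97.5,60,30,0,-30,-60,-90):
    t=np.radians(hd); h=np.array([np.cos(t),np.sin(t),0]); L=np.array([.566,-.351,.221]); o=L-.110*h
    P,Rt=tool(o,t,0); print(hd,P,*ik(P,Rt))
E
python3 c.py
```

```text
t 18.3 [ 0.0987  0.509   1.4     0.8109  1.3583 -0.2711] [0.5383 0.3467 0.241 ] [-0.2885  0.6067  0.6961  0.2533] F [ 0.2009 -0.5862 -2.7268] w 0.023844639960409402
t 18.7 [ 0.0961  0.4407  1.2714  0.7911  1.4926 -0.1329] [0.5393 0.3454 0.3289] [-0.2868  0.6064  0.6962  0.2555] F [ 0.6067  0.4351 -1.9234] w 0.02366615468616285
level (array([0.3869, 0.5512, 0.9253, 0.    , 1.665 , 0.256 ]), np.float64(3.900631335958533e-24))
shift [0. 0. 0.] turn [ 0.0014 -0.5014  0.003 ]
97.5 [ 0.5754 -0.4224  0.202 ] [-0.7969  0.7834  0.8464  0.      1.5118 -0.9278] 4.282687319282988e-24
60 [ 0.53   -0.4134  0.202 ] [-0.8363  0.6739  1.0376  0.      1.4301 -0.3127] 3.1739364002100544e-28
30 [ 0.5036 -0.387   0.202 ] [-0.8393  0.5856  1.1851  0.      1.3708  0.2079] 8.558498104158797e-25
0 [ 0.494 -0.351  0.202] [-0.8109  0.5196  1.2913  0.      1.3307  0.7599] 3.2686326317065666e-18
-30 [ 0.5036 -0.315   0.202 ] [-0.756   0.4931  1.3328  0.      1.3157  1.3384] 5.1387662776140234e-30
-60 [ 0.53   -0.2886  0.202 ] [-0.6926  0.514   1.3001 -0.      1.3275  1.9254] 1.8719054949494289e-22
-90 [ 0.566 -0.279  0.202] [-0.6433  0.5761  1.2007  0.      1.3648  2.4983] 9.944140600345004e-27
```

View pics/s13.png

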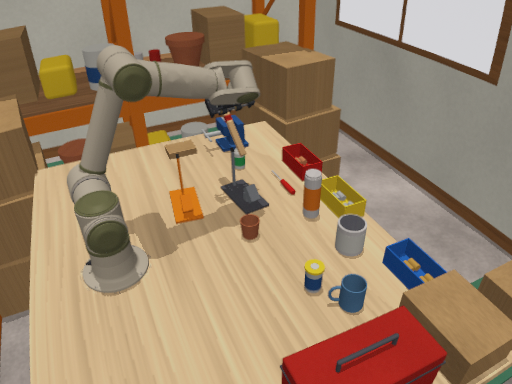

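```bash
python3 -m handwheel '[[[0,0,0,0,-0.08,0],[0,0,0,0,-0.16,0],[0,0,0,0,-0.24,0],[0,0,0,0,-0.32,0],[0,0,0,0,-0.41,0],[0,0,0,0.001,-0.5,0.002],[0,0,0,0.001,-0.501,0.002],[0,0,0,0.001,-0.501,0.002],[0,0,0,0.001,-0.501,0.002]]]' >/dev/null; python3 rec.py
python3 - <<'E'
from h import *
im,_=shot('side','s14.png'); im2,_=shot('top','t14.png')
cv2.imwrite('pics/c14.png',np.hstack([cv2.resize(im[80:230,180:330],(400,400)),cv2.resize(im2[120:270,90:240],(400,400))])[:,:,::-1])
E
```

```text
t 19.65 [0.3849 0.5515 0.9302 0.0038 1.6628 0.2537] [0.5387 0.3447 0.3238] [-0.0023  0.6591  0.752  -0.0005] F [-0.6255 -0.3942 -2.6844] w 0.02338016931093206
```

View pics/c14.png

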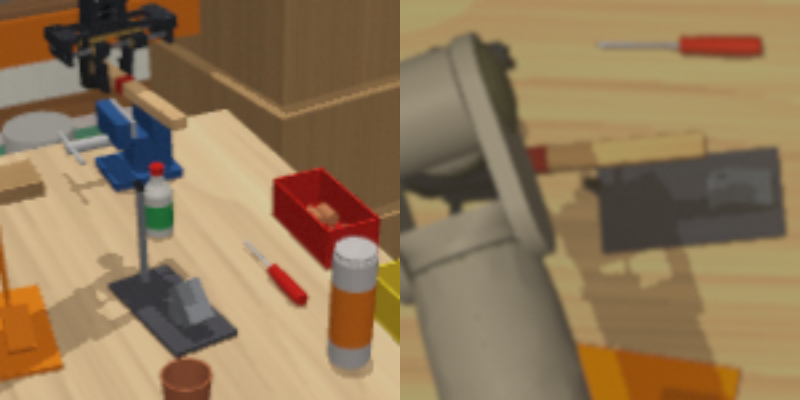

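```bash
python3 -m handwheel '[[[-0.4,0,0,0,0,0],[-0.8,0,0,0,0,0],[-1,0,0,0,0,0]]]' >/dev/null
python3 -m handwheel '[[[-0.4,0,0,0,0,0],[-0.8,0,0,0,0,0],[-1,0,0,0,0,0]]]' >/dev/null
python3 -m handwheel '[[[-0.4,0,0,0,0,0.06],[-0.8,-0.1,0,0,0,0.15],[-1,-0.2,0,0,0,0.24],[-1,-0.3,0,0,0,0.33],[-1,-0.4,0,0,0,0.42],[-1,-0.5,0,0,0,0.51],[-1,-0.5,0,0,0,0.6],[-1,-0.5,0,0,0,0.69],[-1,-0.5,0,0,0,0.78],[-1,-0.5,0,0,0,0.87],[-1,-0.5,0,0,0,0.95],[-1,-0.5,0,0,0,1],[-1,-0.5,0,0,0,1]]]' >/dev/null; python3 rec.py
cat > d.py <<'E'
from b import *
t=np.radians(7.5); h=np.array([np.cos(t),np.sin(t),0]); L=np.array([.566,-.351,.223]); o=L-.110*h
P,Rt=tool(o,t,0); print(P); rel(P,Rt)
E
python3 d.py
```

```text
t 21.65 [-0.1444  0.2796  1.3205  0.0014  1.5431  1.2957] [0.5283 0.041  0.3246] [-0.0008  0.9979  0.0653 -0.0007] F [ 0.8893 -0.7084 -2.5827] w 0.02354815513194431
[ 0.4946 -0.3604  0.204 ]
shift [-0.8555  3.9382  1.2006] turn [-0.0011  0.0008 -0.0002]
```

```bash
python3 -m handwheel '[[[-0.1,0.4,0,0,0,0],[-0.2,0.8,0,0,0,0],[-0.22,0.98,0,0,0,0]]]' >/dev/null
python3 -m handwheel '[[[-0.1,0.4,0,0,0,0],[-0.2,0.8,0,0,0,0],[-0.22,0.98,0,0,0,0]]]' >/dev/null
python3 -m handwheel '[[[-0.1,0.4,0,0,0,0],[-0.2,0.8,0,0,0,0],[-0.22,0.98,0,0,0,0]]]' >/dev/null
python3 -m handwheel '[[[-0.1,0.4,0.1,0,0,0],[-0.2,0.8,0.3,0,0,0],[-0.2,0.98,0.5,0,0,0],[-0.2,0.98,0.6,0,0,0],[-0.2,0.98,0.6,0,0,0]]]' >/dev/null; python3 rec.py; python3 d.py
python3 - <<'E'
from h import *
im,d=shot('side','s15.png'); im2,d2=shot('top','t15.png'); np.save('s15.npy',d); np.save('t15.npy',d2)
cv2.imwrite('pics/c15.png',np.hstack([cv2.resize(im[160:310,230:380],(400,400)),cv2.resize(im2[120:270,290:440],(400,400))])[:,:,::-1])
E
```

```text
t 23.05 [-0.8175  0.4948  1.1716 -0.0002  1.4801  0.62  ] [ 0.4946 -0.3575  0.2629] [-0.0018  0.9978  0.0666 -0.0016] F [-0.1996  0.4001 -1.9866] w 0.023326233238626325
[ 0.4946 -0.3604  0.204 ]
shift [-0.0021  0.0305  0.5892] turn [-0.0025  0.0019  0.0015]
```

View pics/c15.png

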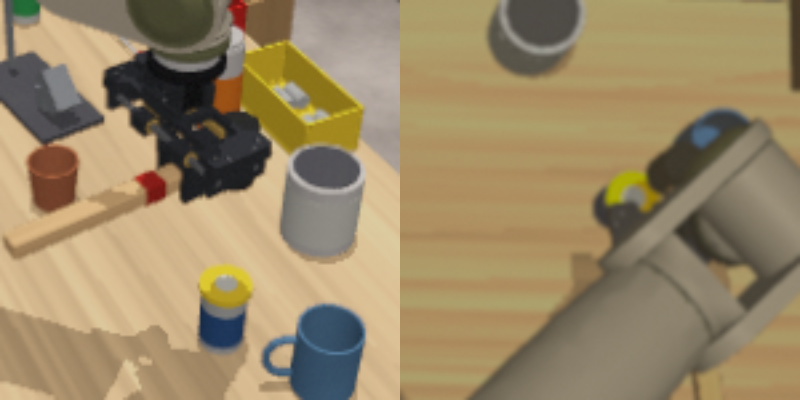

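```bash
python3 -m handwheel '[[[0.1,-0.1,0,0,0,0.09],[0.2,-0.2,0,0,0,0.18],[0.3,-0.4,0,0,0,0.27],[0.44,-0.6,0,0,0,0.36],[0.44,-0.64,0,0,0,0.45],[0.44,-0.64,0,0,0,0.54],[0.44,-0.64,0,0,0,0.63],[0.44,-0.64,0,0,0,0.71],[0.44,-0.64,0,0,0,0.75],[0.44,-0.64,0,0,0,0.75],[0.44,-0.64,0,0,0,0.75]]]' >/dev/null; python3 rec.py; sed -i 's/radians(7.5)/radians(-60)/' d.py; python3 d.py
python3 - <<'E'
from h import *
im,d=shot('side','s16.png'); im2,d2=shot('top','t16.png'); np.save('s16.npy',d); np.save('t16.npy',d2)
cv2.imwrite('pics/c16.png',np.hstack([cv2.resize(im[160:310,230:380],(400,400)),cv2.resize(im2[120:270,290:440],(400,400))])[:,:,::-1])
E
```

```text
t 24.25 [-0.6919  0.4753  1.1949 -0.0005  1.4716  1.9217] [ 0.5303 -0.2885  0.2654] [ 0.0002  0.8671 -0.4981 -0.0002] F [ 0.0123  0.451  -2.8795] w 0.023356820901087327
[ 0.53   -0.2886  0.204 ]
shift [-0.0003  0.0033  0.614 ] turn [0.0004 0.0001 0.0028]
```

View pics/c16.png

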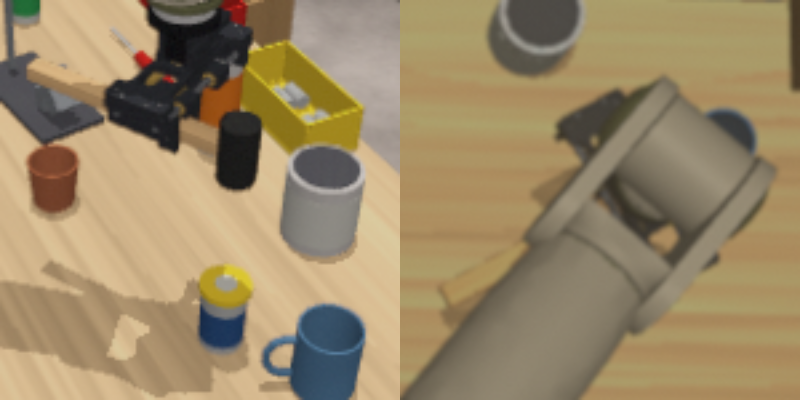

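```bash
cat > f5.py <<'E'
from fit import *
import sys
im=cv2.imread(sys.argv[1])[:,:,::-1]; d=np.load(sys.argv[2]); zc=float(sys.argv[3]); S=cloud('side',d)
b=(296,185,345,240) if len(sys.argv)<5 else tuple(map(int,sys.argv[4].split(',')))
I=im[b[1]:b[3],b[0]:b[2]].astype(int)
m=(I.max(2)<60); k=cv2.connectedComponents(m.astype(np.uint8),connectivity=4)[1]
seed=np.int32(proj('side',[.566,-.365,zc])-[b[0],b[1]]); print('seed',seed)
m=k==k[seed[1],seed[0]]
print('mask',m.sum()); cv2.imwrite('pics/mh.png',np.hstack([cv2.resize(m.astype(np.uint8)*255,None,fx=8,fy=8,interpolation=0)]))
th=np.radians(-60); h=np.array([np.cos(th),np.sin(th),0]); l=np.array([-h[1],h[0],0])
def cylt(c,tp,tr,r=.022,H=.038):
    z=np.array([0,0,1.])+np.tan(tp)*(-h)+np.tan(tr)*l; z/=np.linalg.norm(z); x=h-z*(h@z); x/=np.linalg.norm(x); y=np.cross(z,x)
    return [c+s*H*z+r*(np.cos(a)*x+np.sin(a)*y) for s in(-1,1) for a in np.linspace(0,6.283,50)]
v=np.ones_like(m)
r=fit(b,lambda p:[cylt(np.array([p[0],p[1],zc]),p[2]*20,p[3]*20)],[.566,-.351,0,0],m,v)
print('xy',r[0][:2],'pitch/roll deg',np.degrees(r[0][2:]*20),r[1:])
r=fit(b,lambda p:[cylt(np.array([p[0],p[1],zc]),0,0)],[.566,-.351],m,v); print('no tilt',r)
q=S[b[1]:b[3],b[0]:b[2]][m]; print('head cloud',np.nanmedian(q,0),np.nanmin(q,0),np.nanmax(q,0))
# handle top face: wood pixels with z
W=S.reshape(-1,3); C=im.reshape(-1,3).astype(int); kk=(W[:,2]>zc-.03)&(W[:,2]<zc+.03)&(C[:,0]-C[:,2]>35); q=W[kk]
a=(q-[.566,-.351,0])@h; tt=(q-[.566,-.351,0])@l
for lo,hi in((-.28,-.24),(-.24,-.2),(-.2,-.16),(-.16,-.12),(-.1,-.05),(-.05,-.02)):
    g=q[(a>lo)&(a<hi)&(abs(tt)<.03)]; 
    if len(g)>4: print(lo,len(g),'z pctl',np.percentile(g[:,2],[10,50,80,90]),'lat',np.median((g-[.566,-.351,0])@l))
# tin/lid
bb=(300,255,335,300); I=im[bb[1]:bb[3],bb[0]:bb[2]].astype(int)
hh=cv2.cvtColor(np.uint8(I),cv2.COLOR_RGB2HSV); y=(hh[...,0]>20)&(hh[...,0]<36)&(hh[...,1]>165)
cs,_=cv2.findContours(y.astype(np.uint8),0,1); c=max(cs,key=cv2.contourArea); mm=np.zeros(y.shape,np.uint8); cv2.drawContours(mm,[c],-1,1,-1)
print('lid',fit(bb,lambda p:[cyl(p[0],p[1],.085,.093,.031)],[.566,-.351],mm>0,np.ones_like(mm)))
q=S[bb[1]:bb[3],bb[0]:bb[2]][mm>0]; q=q[(q[:,2]>.08)]; A=np.c_[q[:,:2]-q[:,:2].mean(0),np.ones(len(q))]; print('lid z',np.median(q[:,2]),'plane',np.linalg.lstsq(A,q[:,2],rcond=None)[0])
E
python3 f5.py pics/s16.png s16.npy .2844
```

```text
seed [25 33]
mask 402
xy [ 0.567 -0.352] pitch/roll deg [ -6.9598 -13.3775] (np.float64(33.515625), np.float64(401.75))
no tilt (array([ 0.5688, -0.3501]), np.float64(70.671875), np.float64(401.75))
head cloud [ 0.5577 -0.3665  0.3003] [ 0.5425 -0.3766  0.2504] [ 0.5855 -0.3341  0.3242]
-0.28 68 z pctl [0.283  0.293  0.2956 0.2966] lat -0.010512076133773687
-0.24 103 z pctl [0.2819 0.2931 0.2952 0.2959] lat -0.010680840243602005
-0.2 99 z pctl [0.2807 0.2927 0.295  0.2956] lat -0.010843491163224743
-0.1 62 z pctl [0.2721 0.291  0.2941 0.2947] lat -0.011561952592112896
-0.05 95 z pctl [0.2787 0.2917 0.2942 0.2948] lat -0.01061829681750157
lid (array([ 0.5661, -0.3523]), np.float64(31.140625), np.float64(242.640625))
lid z 0.09326802676917398 plane [0.0049 0.0354 0.0931]
```

View pics/mh.png

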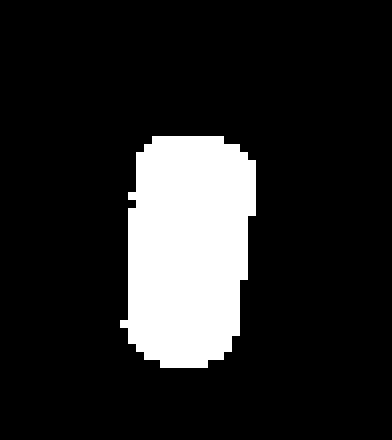

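Run:
```python
from fit import *
im=cv2.imread('pics/s16.png'); b=(290,180,350,300); c=cv2.resize(im[b[1]:b[3],b[0]:b[2]],None,fx=5,fy=5,interpolation=cv2.INTER_CUBIC); c0=c.copy()
def draw(x,y,z0,z1,r,col):
    h=cv2.convexHull(np.float32([(proj('side',q)-[b[0],b[1]]+.5)*5 for q in cyl(x,y,z0,z1,r)])); cv2.polylines(c,[np.int32(h)],True,col,1)
draw(.5662,-.352,.2464,.3224,.022,(0,255,0)); draw(.5662,-.352,.085,.093,.031,(0,0,255)); draw(.5662,-.352,0,.085,.027,(255,0,255))
cv2.imwrite('pics/c17.png',np.hstack([c0,c]))
```

```text
(no output)
```

View pics/c17.png

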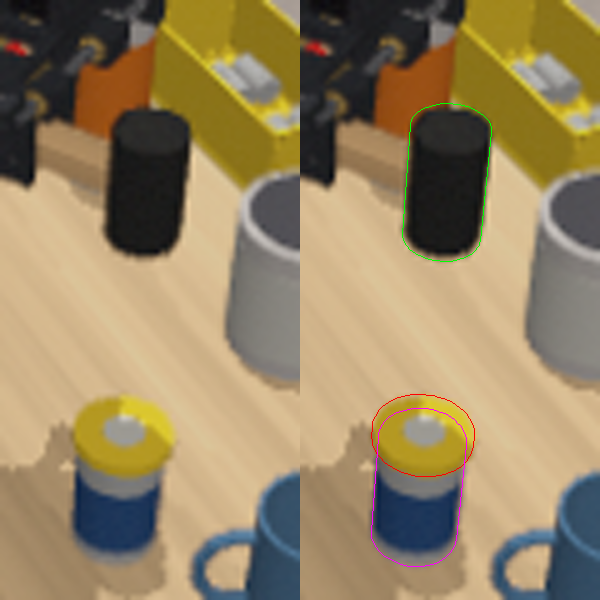

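```bash
python3 -m handwheel '[[[0.01,0.015,0.1,0,0,0],[0.01,0.015,0.25,0,0,0],[0.01,0.015,0.4,0,0,0],[0.01,0.015,0.52,0,0,0],[0.01,0.015,0.6,0,0,0],[0.01,0.015,0.63,0,0,0],[0.01,0.015,0.63,0,0,0],[0.01,0.015,0.63,0,0,0],[0.01,0.015,0.63,0,0,0]]]' >/dev/null; python3 rec.py; python3 d.py
python3 - <<'E'
from h import *
im,d=shot('side','s18.png'); im2,d2=shot('top','t18.png'); np.save('s18.npy',d)
E
python3 f5.py pics/s18.png s18.npy .221 296,205,340,260
```

```text
t 25.25 [-0.6959  0.5155  1.2979 -0.0007  1.329   1.9207] [ 0.5293 -0.2908  0.2019] [ 0.0003  0.8664 -0.4993 -0.0005] F [ 0.4871 -0.8772 -3.327 ] w 0.02363650287335738
[ 0.53   -0.2886  0.204 ]
shift [-0.015  -0.0168 -0.0207] turn [0.0006 0.0003 0.001 ]
seed [23 31]
mask 363
xy [ 0.5657 -0.3534] pitch/roll deg [ -9.541  -14.3662] (np.float64(44.0), np.float64(362.6875))
no tilt (array([ 0.5671, -0.3516]), np.float64(76.9375), np.float64(362.6875))
head cloud [ 0.556  -0.3688  0.2375] [ 0.5416 -0.3789  0.1848] [ 0.5836 -0.337   0.2621]
-0.28 62 z pctl [0.2183 0.2297 0.2322 0.2331] lat -0.011739766251848905
-0.24 102 z pctl [0.2183 0.2295 0.2319 0.2328] lat -0.011592641695023605
-0.2 106 z pctl [0.216  0.2297 0.2317 0.2325] lat -0.012157598515132482
-0.1 44 z pctl [0.208  0.2273 0.2299 0.231 ] lat -0.012963924935224209
-0.05 93 z pctl [0.2157 0.2282 0.2304 0.2312] lat -0.01175520606894121
lid (array([ 0.5661, -0.3523]), np.float64(31.140625), np.float64(242.640625))
lid z 0.09326916709632664 plane [0.0271 0.0405 0.0931]
```

View pics/s18.png

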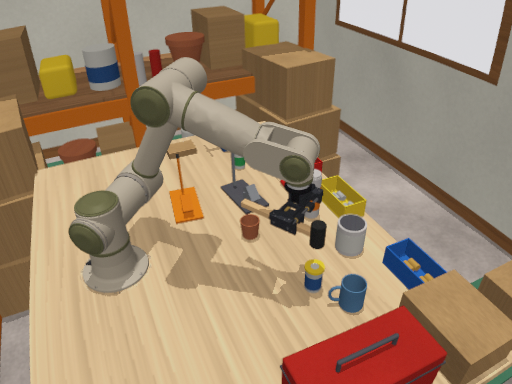

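View pics/t18.png

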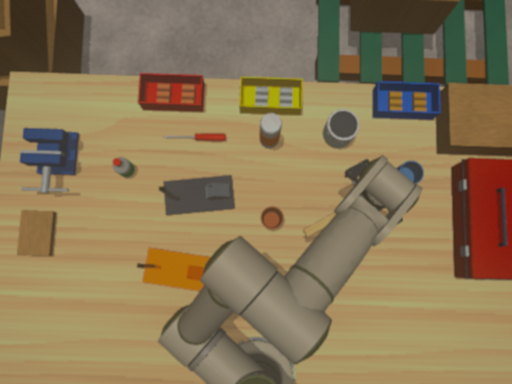

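```bash
python3 -m handwheel '[[[0,0,0,0,0,0],[0,0,0,0,0,0],[0,0,0,0,0,0],[0,0,0,0,0,0],[0,0,0,0,0,0],[0,0,0,0,0,0]]]' >/dev/null; python3 rec.py; python3 -c "
from bench import workorder,sensors
print(sensors.sense()['joint_velocities']); print(workorder.close_job())"
```

```text
t 25.95 [-0.6959  0.5161  1.2986 -0.0007  1.3288  1.9208] [ 0.5291 -0.2907  0.2013] [ 0.0001  0.8664 -0.4994 -0.001 ] F [-0.6842  0.4353 -2.658 ] w 0.023378554607948295
[ 0.0012905  -0.00148479  0.00056582  0.00023064  0.00051288  0.00069828]
the job is handed in; nothing more can be done
None
```

The lid is on the tin and released, the mallet is held still over it, and the job was handed in at about 26 s of the 61 s limit; it reports no verdict.

- **Lid:** I set it in the tin until the push reached about 10 N, backed off and opened the fingers. Afterwards the camera put its top at 93 mm, where a seated lid should be, and level within the noise of the depth picture.
- **Mallet:** I gripped it between the red band and the saddle and pulled it straight out of the grey holder. I then levelled it and carried it over the lid.
- **Final pose:** By the last picture fit the head's centre is about 1 mm from the lid's centre. The lower face is about 90 mm above the lid, worked out from the arm's position and the mallet's dimensions. The arm is still and only the mallet's weight shows at the wrist.
- **Handle:** It dips about 0.5 degrees towards the head, and I left that uncorrected.
- **Bystanders:** In the final pictures all the other things look to be where they stood and the tin is upright; I judged this by eye.

**One check disagreed:** a loose outline fit that let the head tilt gave about 10 to 14 degrees of tilt. I set it aside because that fit is poorly determined from one camera. An upright outline laid over the picture before the last descent matched the head, and the handle's depth readings show it level along its length.

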